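# Scan the doll pattern templates

### The arm

A 7-joint arm with a two-finger parallel gripper is mounted at the origin on the work surface. World frame = base frame: x ahead of the robot, y to its left, z up, the work surface at z = 0. Lengths are in m, angles in rad, forces in N, time in s.
With the tool pointing down it reaches from about 0.425 to 0.925 m from the base axis. Payload 6.8 kg.
Tool frame: the origin (TCP) lies midway between the tips of the shut fingers; the grasp point (between the pads) lies 19 mm behind it; z points along the fingers, y is the direction in which the jaws open and shut (so a half turn about z gives the same grasp; the last joint's range is limited). The gripper opens to 85 mm and grips with 20 to 120 N. Pads are 22 mm wide; open, the fingers measure 114 mm over their backs; the gripper's body (76 mm by 85 mm) begins 54 mm behind the grasp point. The pads swing forward as they close: fully open they stand 13 mm farther back than shut.
Start: joints at [1.115, 0.477, 0.022, 1.555, -0.011, 1.109, -0.083], TCP at [0.23, -0.635, 0.231] pointing down, gripper open.
Joint ranges: [-2.96, 2.96], [-0.34, 2.1], [-1.41, 1.46], [0.24, 2.44], [-1.37, 4.51], [0.17, 1.92], [-2.96, 2.96]. Speed limits (rad/s): [2.39, 2.39, 3.14, 3.14, 3.14, 3.14, 3.14].

### API

Orientations are given as a unit quaternion [w, x, y, z].
In Python, from station import bot, vision gives the robot as it stands.
- The arm moves only by the tool move_arm, never from a script. Its argument "increments" is text: rows parted by semicolons, each of 7 numbers parted by spaces: the opening, from 0 (shut) to 1 (fully open), then the shift along the world's x, y, z in mm, then the turn, a rotation vector about the world's x, y, z in rad. In form: grip x y z rx ry rz; .... A call has exactly 8 rows; each row shifts and turns the commanded pose from where the row before left it; what a row does not reach is not made up. A row lasts 1/8 s, in which the tool goes at most 62.5 mm and 10.7 degrees, less where a joint would pass 70% of its speed; a pose out of reach is approached as far as the arm can. A call with a gripper value outside its range is refused whole. The fingers move at their own pace and stop on an object; "newtons" is the grip in N (left out, the last holds). Time passes only in rows, so rows that do not move let the fingers close, or fill a call up. It gives the time, the measured TCP pose, the force and the opening at its end, in the units of the state.
- bot.get_obs(): the state, without advancing time (a new reading comes with each control period).
- vision.read_camera(name): name is "side" or "top" or "wrist"; returns (picture, depth): 384x512x3 uint8, red, green, blue; 384x512 float32, m along the optical axis (not along the pixel's ray), 0 where there is no reading.
- vision.calibration(name): a dict with "fx", "fy", "cx", "cy" (pixels), "R" (3x3) and "t" (3): a world point X has camera coordinates R X + t; the wrist camera has in their place "hand_eye" (4x4, takes a point from camera to tool coordinates, whose origin is the TCP and whose axes are the flange's). Camera axes: x right, y down, z forward; pixel columns grow to the right and rows downward; lengths in m; the calibration is good to about 2 mm. The wrist camera is an equidistant fisheye: a pixel r from the principal point sees the ray r / f radians off the axis. A picture is of the moment at which its call begins: read the wrist's pose just before it. calibration takes no time and is no camera call.
- bot.hand_in(): hands the job in, once; it reports no verdict.
The state is a dict: "t": time; "q": joint angles; "joint_vel": joint speeds; "joint_torque": joint torques, N m; "eef_pos": TCP position; "tool_rot": TCP orientation; "contact_force": force on the tool from outside, world axes, zero at the start; "torque": the same for the moment, N m; "gripper_width": opening from 0.0 (shut) to 1.0 (fully open).
Only numpy, scipy, OpenCV 4.12 (cv2) and the standard library are available. Lean on these libraries where they do the work, as an engineer would, in place of code of your own. Each camera call takes 0.05 s, during which the arm holds its last target.

### The job

Scan the doll templates that are in the rack: swing the scanner's lid right up to its stop, draw the templates out of their bays and lay them all flat on the glass, side by side and wholly inside the bezel, then lower the lid shut and press the scan button right down. Afterwards swing the lid right up again, slide every template back into the rack, one to a bay, lying flat and wide end first as far as you found them, and lower the lid shut. Move the lid gently, never letting it slam shut or bang against its stop, and leave the jar, the label roll and the phone where they are.

Things in the scene. Friction and masses are not known exactly. Their poses are not given: they have to be found in the camera images.
- scanner: A4 flatbed scanner, fixed on the desk: base 260 mm (x) by 365 mm (y) by 38 mm high, dark grey, light grey hinged lid. Origin under the middle of the base; at yaw 0 its front faces -x; x points to its hinge side, away from the user
- glass (a point): centre of the scanner's glass, on its surface, 36 mm above the desk, axes as the scanner's. The glass is 216 mm (x) by 297 mm (y) and lies 2 mm below the bezel round it
- lid (a joint): angle of the scanner's lid, rad: 0 shut on the bezel, 1.35 fully open against its stop. 0.5 kg; the hinge friction holds it by itself only above about 1.15 rad, below that it falls shut if let go. When shut there are 11 mm of room between glass and the lid's pad
- lid_handle (a point): middle of the round grip bar (12 mm thick, 110 mm long, along the scanner's y) that stands 40 mm out in front of the lid's front edge on two arms; 290 mm from the hinge line, 50 mm above the desk when shut. Gripped from above, it turns between the fingers as the lid swings; about 4 N lift the lid
- lid_hinge (a point): point on the lid's hinge line (along the scanner's y) level with the handle, 46 mm above the desk, at the scanner's far edge; the lid's bar swings in an arc up and away about it. Axes fixed to the lid, as the scanner's when shut
- scan_button (a joint): travel of the scan button, m: 0 out, 0.005 fully down (about 4 N); springs back
- scan_button_top (a point): centre of the top of the scan button, a white round button 26 mm across on the strip of the base beside the lid (scanner's -y side), towards its rear, pressed downwards
- rack: fixed low brown wooden rack, 242 mm wide (y), 50 mm high, open in front (at x = -50 mm of its frame); spools on its top's rear reach 86 mm. Three bays, centred at y = -78, 0, 78 mm, each 70 wide, 105 deep, 34 high between floor (6 mm over the desk) and roof. Origin on the desk, x points into the bays
- doll_leg: loose plywood doll-leg template with a foot on one side of its wide end (48 mm across: 20 mm to its -y, 28 mm to its +y), 150 mm long, 8 mm thick, 50 g. Origin: underside, half way along; x runs from narrow to wide end, z up. Its narrow half is a 40 mm wide strip: grip it across, 20 mm from the end. May be absent; starts in a bay, 45 to 60 mm sticking out
- doll_arm: loose plywood doll-arm template with a round hand (54 mm across) at its wide end, 150 mm long, 8 mm thick, 50 g. Origin: underside, half way along; x runs from narrow to wide end, z up. Its narrow half is a 40 mm wide strip: grip it across, 20 mm from the end. May be absent; starts in a bay, 45 to 60 mm sticking out
- doll_dress: loose plywood dress template that widens in steps to 48 and 56 mm at its wide end, 150 mm long, 8 mm thick, 50 g. Origin: underside, half way along; x runs from narrow to wide end, z up. Its narrow half is a 40 mm wide strip: grip it across, 20 mm from the end. May be absent; starts in a bay, 45 to 60 mm sticking out
- doll_leg_narrow (a point): middle of the doll_leg template's narrow end edge, on its underside (75 mm from its origin along its -x)
- doll_leg_wide (a point): middle of the doll_leg template's wide end edge, on its underside (75 mm from its origin along its +x)
- doll_arm_narrow (a point): middle of the doll_arm template's narrow end edge, on its underside (75 mm from its origin along its -x)
- doll_arm_wide (a point): middle of the doll_arm template's wide end edge, on its underside (75 mm from its origin along its +x)
- doll_dress_narrow (a point): middle of the doll_dress template's narrow end edge, on its underside (75 mm from its origin along its -x)
- doll_dress_wide (a point): middle of the doll_dress template's wide end edge, on its underside (75 mm from its origin along its +x)
- thread_jar: bystander: clear jar of thread spools, 90 mm across, 140 mm high; origin under its middle
- label_roll: bystander: big white roll of labels standing on end, 120 mm across, 100 mm high; origin under its middle
- phone: bystander: black phone lying flat, 150 x 72 x 9 mm; origin under its middle
There are look-alikes about, which are no part of the job. What is shaped like the doll_dress but green is not meant. What is shaped like the doll_leg but turquoise is not meant.

How it is judged:
On the way, in this order (a step that is already met when the one before it is completed fails the run):
1. the lid is fully open (value of joint lid above 1.27 rad), for 0.2 s.
2. every template lies flat on the glass, let go, with the lid open (x of doll_leg_narrow in the frame of glass between -0.111 and 0.111 m and y of doll_leg_narrow in the frame of glass between -0.15 and 0.15 m and z of doll_leg_narrow in the frame of glass between -0.004 and 0.0035 m and x of doll_leg_wide in the frame of glass between -0.111 and 0.111 m and y of doll_leg_wide in the frame of glass between -0.15 and 0.15 m and z of doll_leg_wide in the frame of glass between -0.004 and 0.0035 m and x of doll_arm_narrow in the frame of glass between -0.111 and 0.111 m and y of doll_arm_narrow in the frame of glass between -0.15 and 0.15 m and z of doll_arm_narrow in the frame of glass between -0.004 and 0.0035 m and x of doll_arm_wide in the frame of glass between -0.111 and 0.111 m and y of doll_arm_wide in the frame of glass between -0.15 and 0.15 m and z of doll_arm_wide in the frame of glass between -0.004 and 0.0035 m and x of doll_dress_narrow in the frame of glass between -0.111 and 0.111 m and y of doll_dress_narrow in the frame of glass between -0.15 and 0.15 m and z of doll_dress_narrow in the frame of glass between -0.004 and 0.0035 m and x of doll_dress_wide in the frame of glass between -0.111 and 0.111 m and y of doll_dress_wide in the frame of glass between -0.15 and 0.15 m and z of doll_dress_wide in the frame of glass between -0.004 and 0.0035 m and contact force between the fingers and doll_leg below 0.1 N and contact force between the fingers and doll_arm below 0.1 N and contact force between the fingers and doll_dress below 0.1 N and value of joint lid above 1.27 rad), for 0.2 s.
3. the lid is shut over the templates on the glass (x of doll_leg_narrow in the frame of glass between -0.111 and 0.111 m and y of doll_leg_narrow in the frame of glass between -0.15 and 0.15 m and z of doll_leg_narrow in the frame of glass between -0.004 and 0.0035 m and x of doll_leg_wide in the frame of glass between -0.111 and 0.111 m and y of doll_leg_wide in the frame of glass between -0.15 and 0.15 m and z of doll_leg_wide in the frame of glass between -0.004 and 0.0035 m and x of doll_arm_narrow in the frame of glass between -0.111 and 0.111 m and y of doll_arm_narrow in the frame of glass between -0.15 and 0.15 m and z of doll_arm_narrow in the frame of glass between -0.004 and 0.0035 m and x of doll_arm_wide in the frame of glass between -0.111 and 0.111 m and y of doll_arm_wide in the frame of glass between -0.15 and 0.15 m and z of doll_arm_wide in the frame of glass between -0.004 and 0.0035 m and x of doll_dress_narrow in the frame of glass between -0.111 and 0.111 m and y of doll_dress_narrow in the frame of glass between -0.15 and 0.15 m and z of doll_dress_narrow in the frame of glass between -0.004 and 0.0035 m and x of doll_dress_wide in the frame of glass between -0.111 and 0.111 m and y of doll_dress_wide in the frame of glass between -0.15 and 0.15 m and z of doll_dress_wide in the frame of glass between -0.004 and 0.0035 m and value of joint lid below 0.03 rad), for 0.2 s.
4. the scan button is pressed with the lid shut and the templates on the glass (all of step 3 and value of joint scan_button above 0.004 m), for 0.05 s.
5. the lid is fully open again (value of joint lid above 1.27 rad), for 0.2 s.
6. every template is back in the rack, let go (x of each of doll_leg_wide, doll_arm_wide, doll_dress_wide in the frame of rack above 0.03 m and y of doll_leg_wide in the frame of rack between -0.118 and 0.118 m and z of doll_leg_wide in the frame of rack between 0.002 and 0.0095 m and y of doll_leg_narrow in the frame of rack between -0.118 and 0.118 m and z of doll_leg_narrow in the frame of rack between 0.002 and 0.0095 m and y of doll_arm_wide in the frame of rack between -0.118 and 0.118 m and z of doll_arm_wide in the frame of rack between 0.002 and 0.0095 m and y of doll_arm_narrow in the frame of rack between -0.118 and 0.118 m and z of doll_arm_narrow in the frame of rack between 0.002 and 0.0095 m and y of doll_dress_wide in the frame of rack between -0.118 and 0.118 m and z of doll_dress_wide in the frame of rack between 0.002 and 0.0095 m and y of doll_dress_narrow in the frame of rack between -0.118 and 0.118 m and z of doll_dress_narrow in the frame of rack between 0.002 and 0.0095 m and contact force between the fingers and doll_leg below 0.1 N and contact force between the fingers and doll_arm below 0.1 N and contact force between the fingers and doll_dress below 0.1 N), for 0.2 s.
At the end, for the whole second after the job is handed in: Every template present lies at rest flat on the rack floor, in a bay, wide end inside and at most 70 mm showing; the lid is shut (under 0.03 rad). On the way, open means over 1.27 rad, on the glass means flat and inside the bezel, and pressed means over 4 mm down with the lid shut (x of each of doll_leg_wide, doll_arm_wide, doll_dress_wide in the frame of rack above 0.03 m and y of doll_leg_wide in the frame of rack between -0.118 and 0.118 m and z of doll_leg_wide in the frame of rack between 0.002 and 0.0095 m and y of doll_leg_narrow in the frame of rack between -0.118 and 0.118 m and z of doll_leg_narrow in the frame of rack between 0.002 and 0.0095 m and y of doll_arm_wide in the frame of rack between -0.118 and 0.118 m and z of doll_arm_wide in the frame of rack between 0.002 and 0.0095 m and y of doll_arm_narrow in the frame of rack between -0.118 and 0.118 m and z of doll_arm_narrow in the frame of rack between 0.002 and 0.0095 m and y of doll_dress_wide in the frame of rack between -0.118 and 0.118 m and z of doll_dress_wide in the frame of rack between 0.002 and 0.0095 m and y of doll_dress_narrow in the frame of rack between -0.118 and 0.118 m and z of doll_dress_narrow in the frame of rack between 0.002 and 0.0095 m and linear speed of each of doll_leg, doll_arm, doll_dress below 0.02 m/s and value of joint lid below 0.03 rad); the robot touches nothing.
It fails at once if the lid slams shut (over 1.5 rad/s within its last 0.06 rad) (value of joint lid below 0.06 rad and velocity of joint lid below -1.5 rad/s).
It fails at once if the lid bangs against its open stop (over 1.5 rad/s) (value of joint lid above 1.28 rad and velocity of joint lid above 1.5 rad/s).
It fails at once if the thread jar is moved more than 30 mm (distance of thread_jar from where it was at the start of the episode above 0.03 m).
It fails at once if the label roll is moved more than 30 mm (distance of label_roll from where it was at the start of the episode above 0.03 m).
It fails at once if the phone is moved more than 30 mm (distance of phone from where it was at the start of the episode above 0.03 m).
Of doll_leg, doll_arm, doll_dress only 2 to 3 are there at a start; the rules pass over those that are not, and their reading is None.
At some moment in a run one of doll_leg, doll_arm, doll_dress may be knocked a few centimetres aside while the robot is not near it.
It also fails if it takes over 210 s, if anything falls off the work surface, if the arm or the gripper's body presses on something with over 40 N, if the wrist force passes 120 N, or if a joint passes its speed limit or range.

## Working session

There is one attempt and no reset: what is moved stays moved. The work goes in short steps, Python scripts to look and compute and a tool call to move; the robot and the scene stay as the last step left them, time stands still between calls to the robot, and variables do not carry over. Pictures are saved under pics/ and viewed, and the job is handed in when it is done.

Besides the shell and the picture viewer there is one more tool, called after "Emit:" as name(argument=value, ...) on one line, values as JSON. move_arm: Moves the arm, as the interface text tells. Its arguments: {"type":"object","properties":{"increments":{"type":"string"},"newtons":{"type":"number"}},"required":["increments"]}

```bash
ls; mkdir -p pics
cat > h.py <<'E'
import numpy as np, cv2
from station import bot, vision
from scipy.spatial.transform import Rotation as Rt
def cal(n): return vision.calibration(n)
def ray(n,u,v):
    c=cal(n); R=np.array(c['R']);t=np.array(c['t'])
    d=np.stack([(np.asarray(u)-c['cx'])/c['fx'],(np.asarray(v)-c['cy'])/c['fy'],np.ones_like(np.asarray(u,float))],-1)
    return -R.T@t, d@R
def onplane(n,u,v,z):
    o,d=ray(n,u,v); s=(z-o[2])/d[...,2]
    return o+d*s[...,None]
def proj(n,X):
    c=cal(n); p=np.asarray(X)@np.array(c['R']).T+np.array(c['t'])
    return np.stack([c['fx']*p[...,0]/p[...,2]+c['cx'],c['fy']*p[...,1]/p[...,2]+c['cy']],-1)
def cloud(n,depth):
    c=cal(n); v,u=np.mgrid[:384,:512]
    P=np.stack([(u-c['cx'])/c['fx']*depth,(v-c['cy'])/c['fy']*depth,depth],-1)
    return (P-np.array(c['t']))@np.array(c['R'])
def snap(n,f):
    im,d=vision.read_camera(n); cv2.imwrite('pics/%s.png'%f,im[...,::-1]); np.save('pics/%s.npy'%f,d); return im,d
E
python3 - <<'E'
from h import *
for n in ('side','top','wrist'): snap(n,n+'0'); print(cal(n))
print(bot.get_obs())
E
```

```text
pics
{'fx': 347.806561971364, 'fy': 347.806561971364, 'cx': 255.69083295683328, 'cy': 196.27384196537525, 'R': array([[-0.86850407, -0.49525372,  0.02060171],
       [-0.32521286,  0.53795959, -0.77771208],
       [ 0.37408191, -0.68214604, -0.62828297]]), 't': array([0.51933522, 0.21656584, 1.12912613])}
{'fx': 362.3032117751771, 'fy': 362.3032117751771, 'cx': 261.3608612537991, 'cy': 185.5833727663607, 'R': array([[ 0.02107951, -0.9997761 , -0.00184483],
       [-0.98887187, -0.02057772, -0.14733966],
       [ 0.14726871,  0.00493015, -0.98908423]]), 't': array([0.05121535, 0.59557406, 1.12013805])}
{'fx': 297.3186396354542, 'fy': 297.3186396354542, 'cx': 254.64842187071363, 'cy': 195.3111881281078, 'hand_eye': array([[-5.02151892e-04, -9.55507637e-01, -2.94965935e-01,
         7.49027090e-02],
       [ 9.99999841e-01, -5.55065794e-04,  9.56645807e-05,
        -1.25630331e-04],
       [-2.55133739e-04, -2.94965840e-01,  9.55507764e-01,
        -1.43055713e-01],
       [ 0.00000000e+00,  0.00000000e+00,  0.00000000e+00,
         1.00000000e+00]])}
{'t': 0.15, 'q': array([ 1.11489617,  0.47766351,  0.02234501,  1.55618282, -0.01152393,
        1.10927207, -0.08310339]), 'joint_vel': array([-4.72858723e-05, -3.69456310e-03,  7.98565301e-05, -1.08441550e-03,
       -9.08916865e-04, -1.60318682e-03,  2.64018781e-04]), 'joint_torque': array([ 2.75278748e-03, -5.96922863e+01,  1.60971679e+00, -2.81487197e+01,
        1.24302437e-02,  6.57777229e-03,  5.53169798e-06]), 'eef_pos': array([ 0.22991704, -0.634176  ,  0.23053081]), 'tool_rot': array([-6.80828163e-04,  9.84916722e-01,  1.73027637e-01, -1.58483196e-04]), 'contact_force': array([0.19584504, 0.60442191, 0.13505802]), 'torque': array([ 0.01935523,  0.00057788, -0.02106935]), 'gripper_width': 1.0031214164383413}
```

View pics/top0.png

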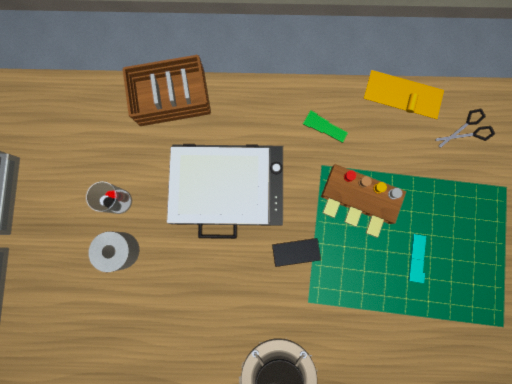

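View pics/side0.png

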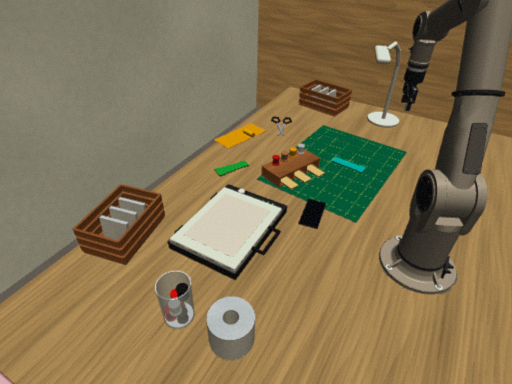

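View pics/wrist0.png

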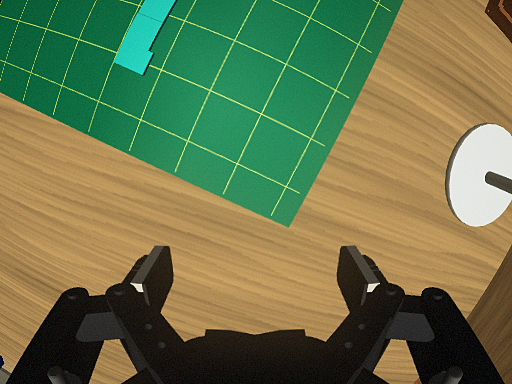

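Run:
```python
import cv2,numpy as np
im=cv2.imread('pics/top0.png')
cv2.imwrite('pics/a1.png',cv2.resize(im[130:250,155:295],None,fx=5,fy=5,interpolation=cv2.INTER_CUBIC))
cv2.imwrite('pics/a2.png',cv2.resize(im[155:255,305:435],None,fx=6,fy=6,interpolation=cv2.INTER_CUBIC))
from h import *
for n,uv in [('btn',(277,168,.04)),('handle',(218,236,.05))]:
    print(n,onplane('top',uv[0],uv[1],uv[2]))
d=np.load('pics/top0.npy'); P=cloud('top',d)
for uv in [(277,168),(218,237),(220,180),(275,215),(363,180),(371,200),(330,208),(297,252),(400,250)]: print(uv,P[uv[1],uv[0]].round(4))
```

```text
btn [0.65378407 0.01412311 0.04      ]
handle [0.43100869 0.1961055  0.05      ]
(277, 168) [0.6512 0.0146 0.053 ]
(218, 237) [0.4279 0.1954 0.0547]
(220, 180) [0.6069 0.1951 0.0621]
(275, 215) [0.5014 0.0181 0.0361]
(363, 180) [ 0.6122 -0.2513  0.0863]
(371, 200) [ 0.5547 -0.2863  0.0475]
(330, 208) [ 0.5292 -0.1614  0.0169]
(297, 252) [ 0.3856 -0.0557  0.0077]
(400, 250) [ 0.3987 -0.3924 -0.0043]
```

View pics/a1.png

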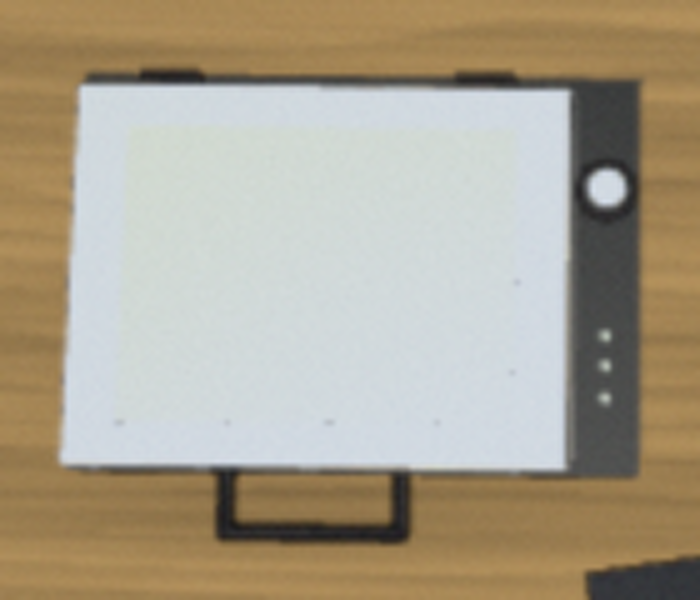

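View pics/a2.png

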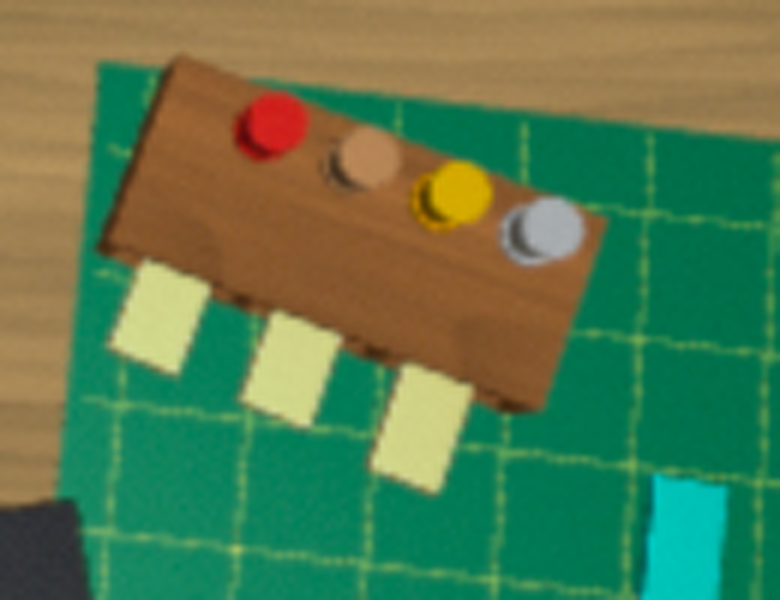

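Run:
```python
from h import *
f=lambda a,s,o:(np.array(a)/s+o-(s-1)/2/s)
c1=f([(222,533),(407,536)],5,np.array([155,130])); p=onplane('top',c1[:,0],c1[:,1],.056);print('bar',p,(p[0]-p[1]),p.mean(0))
c=f([(640,80),(640,475)],5,np.array([155,130])); p=onplane('top',c[:,0],c[:,1],.038);print('base -y edge',p, np.linalg.norm(p[0]-p[1]))
c=f([(605,187)],5,np.array([155,130])); print('btn',onplane('top',c[:,0],c[:,1],.05))
c=f([(80,85),(571,90),(567,468),(60,465)],5,np.array([155,130])); p=onplane('top',c[:,0],c[:,1],.062);print('lid',p)
c=f([(183,55),(608,213),(543,410),(100,250)],6,np.array([305,155])); p=onplane('top',c[:,0],c[:,1],.05);print('rack',p, p.mean(0))
for i in range(4): print(p[(i+1)%4]-p[i],np.linalg.norm(p[(i+1)%4]-p[i]))
# templates by colour
im=cv2.imread('pics/top0.png')[...,::-1]; hsv=cv2.cvtColor(im,cv2.COLOR_RGB2HSV)
print(hsv[209,330],hsv[216,353],hsv[226,376])
m=cv2.inRange(hsv,(22,60,150),(38,255,255)); m[:190]=0;m[250:]=0;m[:,:315]=0;m[:,395:]=0
n,l,st,ce=cv2.connectedComponentsWithStats(m)
for i in range(1,n):
  if st[i,4]<20: continue
  v,u=np.nonzero(l==i); q=onplane('top',u,v,.014)[:,:2].astype(np.float32); print(st[i],cv2.minAreaRect(q), q.mean(0))
```

```text
bar [[0.42910169 0.25457564 0.056     ]
 [0.42968043 0.13920952 0.056     ]] [-0.00057874  0.11536612  0.        ] [0.42939106 0.19689258 0.056     ]
base -y edge [[ 0.72948295 -0.00323723  0.038     ]
 [ 0.47130074 -0.00645042  0.038     ]] 0.25820220098650093
btn [[0.65497369 0.01905956 0.05      ]]
lid [[0.71240226 0.35816737 0.062     ]
 [0.71560735 0.04228637 0.062     ]
 [0.47368228 0.04041046 0.062     ]
 [0.46890626 0.35652067 0.062     ]]
rack [[ 0.66962343 -0.1725592   0.05      ]
 [ 0.58858711 -0.39755496  0.05      ]
 [ 0.48350421 -0.35957077  0.05      ]
 [ 0.56315481 -0.12762497  0.05      ]] [ 0.57621739 -0.26432747  0.05      ]
[-0.08103632 -0.22499576  0.        ] 0.2391442623562271
[-0.1050829   0.03798419  0.        ] 0.11173725755017012
[0.0796506 0.2319458 0.       ] 0.2452408470308449
[ 0.10646862 -0.04493423  0.        ] 0.11556232768686574
[ 33  91 214] [ 32  92 214] [ 31  93 211]
[323 198  17  19 191] ((0.532343327999115, -0.16597695648670197), (0.039136506617069244, 0.05241329222917557), 68.19156646728516) [ 0.5325845 -0.1657853]
[345 207  17  19 198] ((0.5050084590911865, -0.23640772700309753), (0.038998812437057495, 0.054459866136312485), 68.18814849853516) [ 0.5052016  -0.23654446]
[367 216  17  21 227] ((0.4745180606842041, -0.30696702003479004), (0.039475344121456146, 0.06173235923051834), 70.47709655761719) [ 0.4751172 -0.3063116]
```

Emit:
move_arm(increments="1 28 42 0 0 0 0.08;1 28 42 0 0 0 0.08;1 28 42 0 0 0 0.08;1 28 42 0 0 0 0.08;1 28 42 0 0 0 0.08;1 28 42 0 0 0 0.08;1 28 42 0 0 0 0.08;1 24 40 0 0 0 0.08")

```text
t: 1.15
eef_pos: [0.4508, -0.2989, 0.2312]
tool_rot: [-0.0, 0.88, 0.475, 0.0]
contact_force: [-0.2, 0.2, -0.1]
gripper_width: 0.998
```

Emit:
move_arm(increments="0.4 -2 55 0 0 0 0.08;0.4 -2 55 0 0 0 0.08;0.4 -2 55 0 0 0 0.08;0.4 -2 55 0 0 0 0.08;0.4 -3 55 0 0 0 0.08;0.4 -3 55 0 0 0 0.08;0.4 -3 55 0 0 0 0.05;0.4 -3 55 0 0 0 0.05")

```text
t: 2.15
eef_pos: [0.4297, 0.1409, 0.2314]
tool_rot: [0.0, 0.708, 0.706, 0.0]
contact_force: [1.6, -0.4, 0.3]
gripper_width: 0.398
```

Emit:
move_arm(increments="0.4 0 40 -20 0 0 0.05;0.4 0 12 -20 0 0 0;0.4 0 0 -20 0 0 0;0.4 0 0 -10 0 0 0;0.4 0 0 0 0 0 0;0.4 0 0 0 0 0 0;0.4 0 0 0 0 0 0;0.4 0 0 0 0 0 0")

```text
t: 3.15
eef_pos: [0.4304, 0.1914, 0.1618]
tool_rot: [0.0, 0.69, 0.723, 0.0]
contact_force: [-0.1, -0.7, 1.1]
gripper_width: 0.399
```

```bash
cat >> h.py <<'E'
def Twc():
    o=bot.get_obs(); q=o['tool_rot']; T=np.eye(4); T[:3,:3]=Rt.from_quat([q[1],q[2],q[3],q[0]]).as_matrix(); T[:3,3]=o['eef_pos']
    return T
def wray(T,u,v):
    c=cal('wrist'); H=T@np.array(c['hand_eye'])
    x=(np.asarray(u,float)-c['cx'])/c['fx']; y=(np.asarray(v,float)-c['cy'])/c['fy']; r=np.hypot(x,y)+1e-12
    d=np.stack([np.sin(r)*x/r,np.sin(r)*y/r,np.cos(r)],-1)
    return H[:3,3], d@H[:3,:3].T
def wplane(T,u,v,z):
    o,d=wray(T,u,v); return o+d*((z-o[2])/d[...,2])[...,None]
def wproj(T,X):
    c=cal('wrist'); H=np.linalg.inv(T@np.array(c['hand_eye'])); p=np.asarray(X,float)@H[:3,:3].T+H[:3,3]
    n=np.hypot(p[...,0],p[...,1])+1e-12; th=np.arctan2(n,p[...,2])
    return np.stack([c['fx']*th*p[...,0]/n+c['cx'],c['fy']*th*p[...,1]/n+c['cy']],-1)
def wsnap(f):
    T=Twc(); im,d=snap('wrist',f); np.save('pics/%s_T.npy'%f,T); return T,im,d
E
python3 - <<'E'
from h import *
o=bot.get_obs();print(o['t'],o['eef_pos'],o['tool_rot'],o['q'],o['gripper_width'])
wsnap('w1')
E
```

```text
3.15 [0.43036297 0.19137141 0.16175787] [2.68284910e-04 6.90417442e-01 7.23411052e-01 3.64736084e-04] [ 0.0382322   0.30275579 -0.68275895  2.06322938  0.25231828  0.85573924
 -0.74249074] 0.3994655452744203
```

View pics/w1.png

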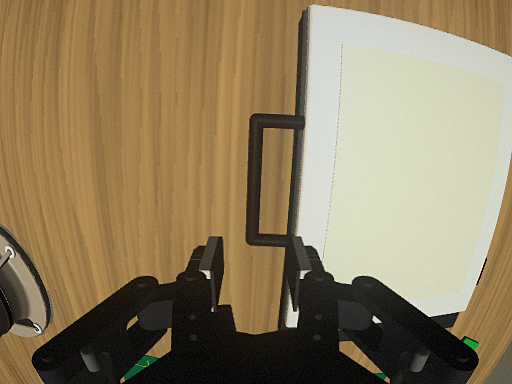

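Run:
```python
from h import *
T=np.load('pics/w1_T.npy')
p=wplane(T,[257,253,300,290,312,325],[118,240,120,240,5,245],.056);print(p.round(4))
d=np.load('pics/w1.npy');print(d[180,255])
im=cv2.imread('pics/w1.png'); 
for v in (140,180,220): print(im[v,235:275].sum(1))
```

```text
[[0.4289 0.2568 0.056 ]
 [0.4306 0.1464 0.056 ]
 [0.4649 0.2573 0.056 ]
 [0.465  0.1478 0.056 ]
 [0.4704 0.359  0.056 ]
 [0.4993 0.1433 0.056 ]]
0.25691837
[408 408 393 372 371 363 360 373 363 367 362 376 399 233 115  92 122 136
 144 161 158 144 134 100 119 110 101 102 353 337 332 326 333 333 326 348
 354 354 351 346]
[396 388 372 357 373 368 364 366 362 355 369 387 167  72 104 124  96 138
 157 147 116 111 104 102 111  68 331 357 342 342 326 330 331 352 346 338
 352 343 339 338]
[376 377 394 365 365 365 378 369 356 366 400 143 105  98 131 126 136 133
 125 121 119 124  95  44 361 364 339 347 326 340 338 347 364 367 343 360
 332 340 330 316]
```

Emit:
move_arm(increments="0.35 0 10 -20 0 0 -0.035;0.35 0 0 -20 0 0 0;0.35 0 0 -20 0 0 0;0.35 0 0 -20 0 0 0;0.35 0 0 -20 0 0 0;0.35 0 0 -20 0 0 0;0.35 0 0 -11 0 0 0;0.35 0 0 0 0 0 0")

```text
t: 4.2
eef_pos: [0.4298, 0.2013, 0.0299]
tool_rot: [-0.0, 0.703, 0.711, -0.001]
contact_force: [0.9, -0.1, 0.9]
gripper_width: 0.347
```

Emit:
move_arm(increments="0.1 0 0 0 0 0 0;0 0 0 0 0 0 0;0 0 0 0 0 0 0;0 0 0 0 0 0 0;0 0 0 0 0 0 0;0 0 0 0 0 0 0;0 0 0 0 0 0 0;0 0 0 0 0 0 0", newtons=30)

```text
t: 5.2
eef_pos: [0.4293, 0.2016, 0.0309]
tool_rot: [-0.0, 0.703, 0.711, -0.0]
contact_force: [-6.3, 0.2, 6.6]
gripper_width: 0.128
```

Run:
```python
from h import *
th=np.concatenate([[0,.02,.05,.09],np.arange(.14,1.15,.05),[1.17,1.2,1.225,1.25,1.27,1.285,1.30]])
th=np.concatenate([np.linspace(0,.06,4),np.linspace(.12,1.14,18),[1.18,1.22,1.25,1.27,1.285,1.295,1.3,1.305,1.31,1.315]])
x=-290*np.cos(th+.0138);z=290*np.sin(th+.0138)
dx=np.diff(x).round(1);dz=np.diff(z).round(1)
for i in range(0,len(dx),8): print(';'.join('0 %g 0 %g 0 0 0'%(a,b) for a,b in zip(dx[i:i+8],dz[i:i+8])), th[i+1:i+9])
```

```text
0 0.1 0 5.8 0 0 0;0 0.3 0 5.8 0 0 0;0 0.4 0 5.8 0 0 0;0 1.8 0 17.3 0 0 0;0 2.8 0 17.2 0 0 0;0 3.9 0 17 0 0 0;0 4.9 0 16.7 0 0 0;0 5.9 0 16.4 0 0 0 [0.02 0.04 0.06 0.12 0.18 0.24 0.3  0.36]
0 6.8 0 16 0 0 0;0 7.8 0 15.6 0 0 0;0 8.7 0 15.1 0 0 0;0 9.6 0 14.5 0 0 0;0 10.4 0 13.9 0 0 0;0 11.3 0 13.3 0 0 0;0 12 0 12.6 0 0 0;0 12.8 0 11.8 0 0 0 [0.42 0.48 0.54 0.6  0.66 0.72 0.78 0.84]
0 13.5 0 11 0 0 0;0 14.1 0 10.2 0 0 0;0 14.7 0 9.3 0 0 0;0 15.2 0 8.4 0 0 0;0 15.7 0 7.5 0 0 0;0 10.7 0 4.5 0 0 0;0 10.9 0 4.1 0 0 0;0 8.3 0 2.8 0 0 0 [0.9  0.96 1.02 1.08 1.14 1.18 1.22 1.25]
0 5.5 0 1.7 0 0 0;0 4.2 0 1.2 0 0 0;0 2.8 0 0.8 0 0 0;0 1.4 0 0.4 0 0 0;0 1.4 0 0.4 0 0 0;0 1.4 0 0.4 0 0 0;0 1.4 0 0.4 0 0 0 [1.27  1.285 1.295 1.3   1.305 1.31  1.315]
```

Emit:
move_arm(increments="0 0.1 0 5.8 0 0 0;0 0.3 0 5.8 0 0 0;0 0.4 0 5.8 0 0 0;0 1.8 0 17.3 0 0 0;0 2.8 0 17.2 0 0 0;0 3.9 0 17 0 0 0;0 4.9 0 16.7 0 0 0;0 5.9 0 16.4 0 0 0")

```text
t: 6.2
eef_pos: [0.4486, 0.2018, 0.1332]
tool_rot: [-0.001, 0.703, 0.712, -0.001]
contact_force: [-5.7, 2.9, -2.7]
gripper_width: 0.129
```

Emit:
move_arm(increments="0 6.8 0 16 0 0 0;0 7.8 0 15.6 0 0 0;0 8.7 0 15.1 0 0 0;0 9.6 0 14.5 0 0 0;0 10.4 0 13.9 0 0 0;0 11.3 0 13.3 0 0 0;0 12 0 12.6 0 0 0;0 12.8 0 11.8 0 0 0")

```text
t: 7.2
eef_pos: [0.5256, 0.2024, 0.2472]
tool_rot: [-0.002, 0.702, 0.712, -0.003]
contact_force: [-18.1, 0.9, 15.0]
gripper_width: 0.124
```

Run:
```python
from h import *
o=bot.get_obs();print(o['q'],o['eef_pos'],o['contact_force'],o['gripper_width'])
snap('side','s1')
```

```text
[ 0.05188763  0.35513729 -0.66382933  1.76897441  0.23901081  1.10657299
 -0.67682958] [0.52556193 0.20243228 0.24722397] [-18.13815715   0.90917157  15.01392077] 0.1243615678960507
```

View pics/s1.png

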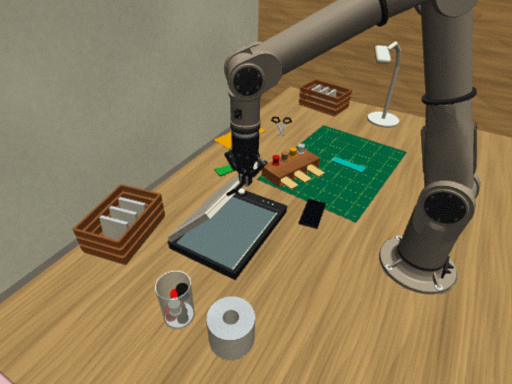

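Emit:
move_arm(increments="0 12.5 0 11.7 0 0 0;0 13.6 0 10.5 0 0 0;0 14.5 0 9.5 0 0 0;0 15.2 0 8.4 0 0 0;0 15.7 0 7.5 0 0 0;0 10.7 0 4.5 0 0 0;0 10.9 0 4.1 0 0 0;0 8.3 0 2.8 0 0 0")

```text
t: 8.25
eef_pos: [0.6312, 0.2032, 0.3071]
tool_rot: [-0.0, 0.702, 0.712, 0.002]
contact_force: [-4.0, 5.3, 4.2]
gripper_width: 0.123
```

Emit:
move_arm(increments="0 5.5 0 1.7 0 0 0;0 4.2 0 1.2 0 0 0;0 2.8 0 0.8 0 0 0;0 2.8 0 0.8 0 0 0;0 2.8 0 0.6 0 0 0;0 1.4 0 0.4 0 0 0;0 0 0 0 0 0 0;0 0 0 0 0 0 0")

```text
t: 9.25
eef_pos: [0.6504, 0.2033, 0.3121]
tool_rot: [-0.0, 0.702, 0.712, 0.002]
contact_force: [-1.4, 4.5, 3.5]
gripper_width: 0.126
```

Run:
```python
from h import *
o=bot.get_obs();print(o['q'],o['eef_pos'],o['contact_force'],o['gripper_width'])
snap('side','s2')
```

```text
[ 0.01689085  0.49911549 -0.61619455  1.40811585  0.28750163  1.32113007
 -0.59777579] [0.65044935 0.20332006 0.31214255] [-1.35215436  4.54964844  3.51532399] 0.12622410696311714
```

View pics/s2.png

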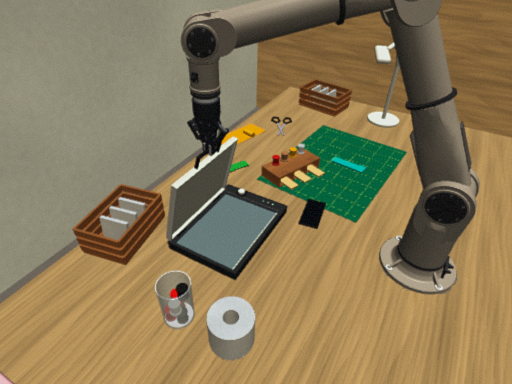

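Emit:
move_arm(increments="0 1.4 0 0.3 0 0 0;0 1.4 0 0.3 0 0 0;0 1.4 0 0.3 0 0 0;0 1.4 0 0.3 0 0 0;0 1 0 0.2 0 0 0;0 1 0 0.2 0 0 0;0 0 0 0 0 0 0;0 0 0 0 0 0 0")

```text
t: 10.3
eef_pos: [0.6579, 0.2034, 0.3137]
tool_rot: [-0.001, 0.702, 0.712, 0.002]
contact_force: [-2.3, 5.6, 3.5]
gripper_width: 0.125
```

Emit:
move_arm(increments="0 1 0 0.2 0 0 0;0 1 0 0.2 0 0 0;0 1 0 0.2 0 0 0;0 1 0 0.2 0 0 0;0 0 0 0 0 0 0;0 0 0 0 0 0 0;0 0 0 0 0 0 0;0 0 0 0 0 0 0")

```text
t: 11.3
eef_pos: [0.6596, 0.2034, 0.314]
tool_rot: [-0.002, 0.702, 0.712, -0.0]
contact_force: [-9.3, 3.5, 4.7]
gripper_width: 0.128
```

Emit:
move_arm(increments="0 -1.5 0 0 0 0 0;0.4 0 0 0 0 0 0;0.4 0 0 0 0 0 0;0.4 0 0 0 0 0 0;0.4 0 0 0 0 0 0;0.4 0 0 20 0 0 0;0.4 0 0 25 0 0 0;0.4 0 0 20 0 0 0")

```text
t: 12.3
eef_pos: [0.6609, 0.2018, 0.3798]
tool_rot: [0.0, 0.703, 0.711, 0.001]
contact_force: [0.8, -0.2, 0.4]
gripper_width: 0.399
```

Emit:
move_arm(increments="0.7 -30 -50 0 0 0 -0.05;0.7 -30 -50 0 0 0 -0.05;0.7 -25 -50 0 0 0 -0.05;0.7 -25 -50 0 0 0 -0.05;0.7 -25 -50 -20 0 0 -0.05;0.7 -20 -40 -30 0 0 -0.05;0.7 -10 -30 -30 0 0 -0.05;0.7 0 -30 -30 0 0 0")

```text
t: 13.3
eef_pos: [0.4956, -0.1498, 0.2681]
tool_rot: [0.001, 0.816, 0.578, 0.001]
contact_force: [0.3, 0.5, -0.3]
gripper_width: 0.699
```

Run:
```python
from h import *
o=bot.get_obs();print(o['q'],o['eef_pos'],o['tool_rot'],o['gripper_width'])
snap('top','t1');wsnap('w2')
```

```text
[ 0.56645001  0.21402663 -0.45387603  1.86076004  0.10655686  1.08760237
 -0.26668157] [ 0.49561989 -0.14980046  0.26811867] [1.28026810e-03 8.16219370e-01 5.77740352e-01 6.21954156e-04] 0.6987704522395235
```

View pics/t1.png

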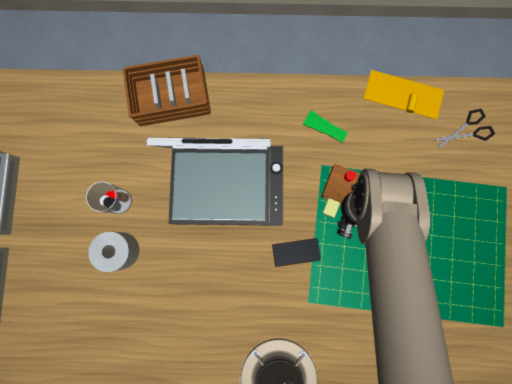

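View pics/w2.png

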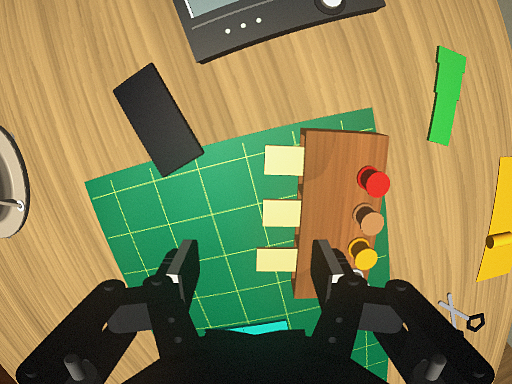

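Run:
```python
from h import *
T=np.load('pics/w2_T.npy')
im=cv2.imread('pics/w2.png'); hsv=cv2.cvtColor(im,cv2.COLOR_BGR2HSV)
m=cv2.inRange(hsv,(22,40,150),(38,255,255)); m2=np.zeros_like(m); m2[130:280,250:308]=m[130:280,250:308]
n,l,st,ce=cv2.connectedComponentsWithStats(m2)
for i in range(1,n):
  if st[i,4]<60: continue
  v,u=np.nonzero(l==i); q=wplane(T,u,v,.014)[:,:2].astype(np.float32); r=cv2.minAreaRect(q);print(st[i],r)
  print(cv2.boxPoints(r).round(4).tolist())
# rack top corners wrist
print(wplane(T,[303,388,294],[128,134,297],.05).round(4))
im=cv2.imread('pics/t1.png')
cv2.imwrite('pics/t1c.png',cv2.resize(im[130:240,155:295],None,fx=5,fy=5,interpolation=cv2.INTER_CUBIC))
```

```text
[ 264  145   41   31 1140] ((0.5301224589347839, -0.1642051488161087), (0.04127204045653343, 0.05363372340798378), 69.3612289428711)
[[0.49779999256134033, -0.17409999668598175], [0.5479000210762024, -0.19300000369548798], [0.5625, -0.1543000042438507], [0.5123000144958496, -0.13539999723434448]]
[261 200  40  27 991] ((0.5021845698356628, -0.2354036420583725), (0.03958027437329292, 0.05555938184261322), 69.9781265258789)
[[0.4693000018596649, -0.24449999630451202], [0.5214999914169312, -0.26350000500679016], [0.535099983215332, -0.22630000114440918], [0.4828999936580658, -0.20730000734329224]]
[256 248  42  25 904] ((0.47191837430000305, -0.3063250482082367), (0.04118728265166283, 0.06194986402988434), 68.22615051269531)
[[0.43549999594688416, -0.3140000104904175], [0.49300000071525574, -0.336899995803833], [0.5083000063896179, -0.2987000048160553], [0.45080000162124634, -0.27570000290870667]]
[[ 0.5637 -0.1272  0.05  ]
 [ 0.6686 -0.1675  0.05  ]
 [ 0.482  -0.3557  0.05  ]]
```

View pics/t1c.png

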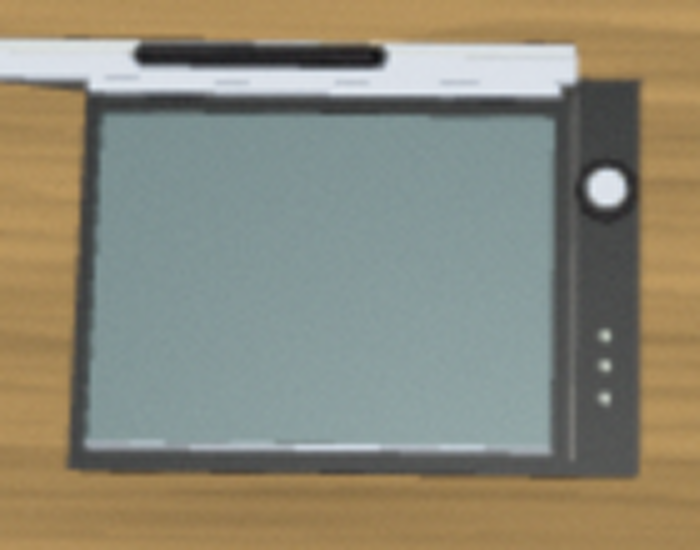

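Run:
```python
from h import *
c=np.array([(100,111),(557,114),(552,453),(85,451)])/5+np.array([155,130])-.4
p=onplane('top',c[:,0],c[:,1],.037);print(p.round(4),p.mean(0))
for i in range(4): print(np.linalg.norm(p[(i+1)%4]-p[i]), (p[(i+1)%4]-p[i]).round(4))
```

```text
[[0.7015 0.3506 0.037 ]
 [0.7057 0.0508 0.037 ]
 [0.4841 0.0498 0.037 ]
 [0.4791 0.3477 0.037 ]] [0.59263072 0.19972806 0.037     ]
0.299847635762926 [ 0.0042 -0.2998  0.    ]
0.22159367167073207 [-0.2216 -0.0011  0.    ]
0.29796038189291474 [-0.005   0.2979  0.    ]
0.22242253821640962 [0.2224 0.003  0.    ]
```

Emit:
move_arm(increments="0.7 4 -2 -10 0 0 -0.176;0.7 4 -2 -10 0 0 -0.176;0.7 4 -2 -20 0 0 -0.176;0.7 4 -2 -20 0 0 -0.176;0.7 4 -2 -20 0 0 -0.176;0.7 4 -2 -20 0 0 -0.176;0.7 4 0 -20 0 0 -0.176;0.7 0 0 -20 0 0 -0.176")

```text
t: 14.4
eef_pos: [0.5258, -0.1596, 0.1283]
tool_rot: [-0.0, 0.996, -0.09, 0.002]
contact_force: [-0.2, -0.5, -0.1]
gripper_width: 0.701
```

Emit:
move_arm(increments="0.7 0 0 -20 0 0 -0.172;0.7 0 0 -20 0 0 0;0.7 0 0 0 0 0 0;0.7 0 0 0 0 0 0;0.7 0 0 0 0 0 0;0.7 0 0 0 0 0 0;0.7 0 0 0 0 0 0;0.7 0 0 0 0 0 0")

```text
t: 15.4
eef_pos: [0.5236, -0.1606, 0.0871]
tool_rot: [0.0, 0.985, -0.173, 0.0]
contact_force: [-0.1, -0.6, -0.4]
gripper_width: 0.7
```

Run:
```python
from h import *
o=bot.get_obs();print(o['q'],o['eef_pos'],o['tool_rot'],o['gripper_width'])
T,im,d=wsnap('w3')
for P in [(.505,-.1548,.014),(.524,-.1616,.014),(.4761,-.2259,.014)]: print(wproj(T,P))
```

```text
[ 0.29976975  0.45894531 -0.14557155  1.97381219  0.09821407  0.71530962
 -1.82318696] [ 0.5235828  -0.16064598  0.08710971] [ 2.43794528e-05  9.84966162e-01 -1.72747373e-01  6.29008563e-05] 0.6995549811752985
[255.46535755 228.74171478]
[255.38360383 204.65947118]
[348.64339333 230.90486307]
```

View pics/w3.png

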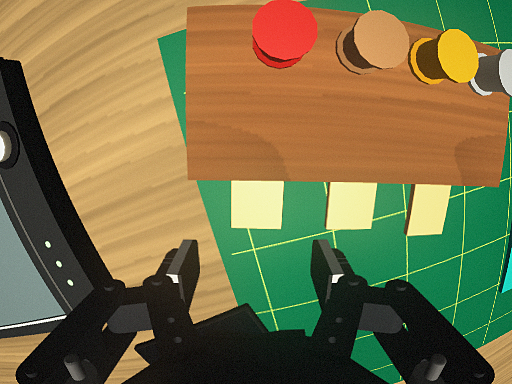

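Emit:
move_arm(increments="0.7 0 -1 -20 0 0 0;0.7 0 0 -20 0 0 0;0.7 0 0 -20 0 0 0;0.7 0 0 -16 0 0 0;0.7 0 0 -10 0 0 0;0.7 0 0 0 0 0 0;0.45 0 0 0 0 0 0;0.3 0 0 0 0 0 0", newtons=50)

```text
t: 16.45
eef_pos: [0.5241, -0.1617, 0.0018]
tool_rot: [0.0, 0.985, -0.173, 0.001]
contact_force: [0.3, 0.6, 1.9]
gripper_width: 0.457
```

Emit:
move_arm(increments="0.3 0 0 0 0 0 0;0.3 0 0 0 0 0 0;0.3 0 0 0 0 0 0;0.3 0 0 4 0 0 0;0.3 0 0 4 0 0 0;0.3 0 0 0 0 0 0;0.3 0 0 0 0 0 0;0.3 0 0 0 0 0 0")

```text
t: 17.45
eef_pos: [0.5234, -0.1616, 0.0089]
tool_rot: [0.0, 0.985, -0.173, -0.0]
contact_force: [0.3, -0.6, -0.2]
gripper_width: 0.452
```

Run:
```python
from h import *
T,im,d=wsnap('w4')
```

```text
(no output)
```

View pics/w4.png

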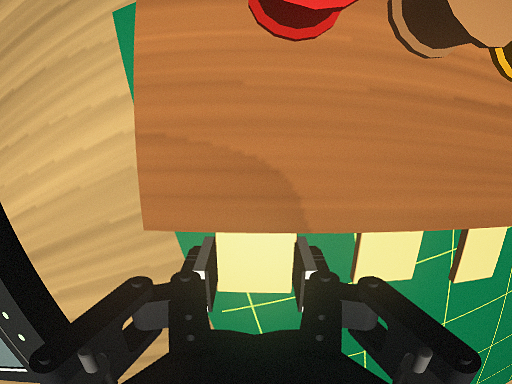

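Emit:
move_arm(increments="0.3 -10 3.6 0 0 0 0;0.3 -20 7.3 0 0 0 0;0.3 -20 7.3 0 0 0 0;0.3 -20 7.3 0 0 0 0;0.3 -20 7.3 0 0 0 0;0.3 -15 5.5 0 0 0 0;0.3 0 0 15 0 0 0;0.3 0 0 25 0 0 0")

```text
t: 18.5
eef_pos: [0.419, -0.1233, 0.05]
tool_rot: [-0.0, 0.985, -0.173, -0.0]
contact_force: [-0.0, -0.2, -0.5]
gripper_width: 0.453
```

Emit:
move_arm(increments="0.3 0 20 30 0 0 0;0.3 15 45 20 0 0 0.06;0.3 20 50 0 0 0 0.06;0.3 20 50 0 0 0 0.06;0.3 20 50 0 0 0 0.06;0.3 20 50 0 0 0 0.06;0.3 10 50 0 0 0 0.06;0.3 0 50 0 0 0 0")

```text
t: 19.5
eef_pos: [0.5255, 0.2435, 0.1005]
tool_rot: [-0.001, 1.0, 0.006, 0.001]
contact_force: [-0.0, 0.4, -0.7]
gripper_width: 0.454
```

Run:
```python
from h import *
o=bot.get_obs();print(o['q'],o['eef_pos'],o['tool_rot'],o['gripper_width'])
T,im,d=wsnap('w5'); snap('side','s5')
```

```text
[-0.30302744  0.4949279  -0.30798528  1.88485253  0.20465328  0.78957095
 -2.27949842] [0.52551206 0.24354057 0.1004583 ] [-5.73953798e-04  9.99981072e-01  6.00791708e-03  1.19610657e-03] 0.4539464392341123
```

View pics/w5.png

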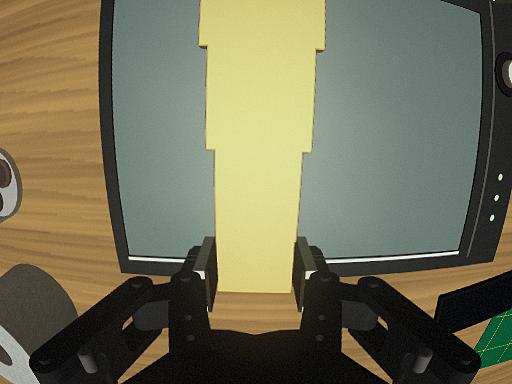

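View pics/s5.png

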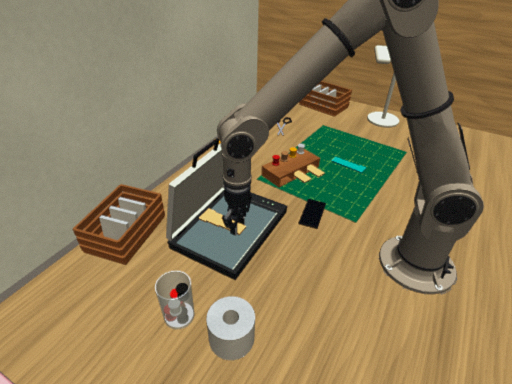

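Run:
```python
from h import *
T=np.load('pics/w5_T.npy')
print(wplane(T,[128,340,460,485,116],[258,262,250,20,10],.037).round(4))
print(wplane(T,[217,295,320,203],[292,292,25,25],.112).round(4))
```

```text
[[0.48   0.3503 0.037 ]
 [0.4805 0.1731 0.037 ]
 [0.485  0.0487 0.037 ]
 [0.6972 0.047  0.037 ]
 [0.6794 0.3483 0.037 ]]
[[0.505  0.2635 0.112 ]
 [0.5055 0.2215 0.112 ]
 [0.6389 0.2159 0.112 ]
 [0.6379 0.2675 0.112 ]]
```

Emit:
move_arm(increments="0.3 -2 30 0 0 0 0;0.3 0 19 0 0 0 0;0.3 0 0 -20 0 0 0;0.3 0 0 -20 0 0 0;0.3 0 0 -15 0 0 0;0.3 0 0 -8 0 0 0;0.3 0 0 -4 0 0 0;0.3 0 0 0 0 0 0")

```text
t: 20.6
eef_pos: [0.521, 0.2892, 0.0348]
tool_rot: [0.002, 1.0, 0.006, -0.001]
contact_force: [-11.4, -9.4, 31.5]
gripper_width: 0.451
```

Emit:
move_arm(increments="0.3 0 0 1.5 0 0 0;0.3 0 0 1 0 0 0;0.3 0 0 0 0 0 0;0.3 0 0 0 0 0 0;0.3 0 0 0 0 0 0;0.3 0 0 0 0 0 0;0.3 0 0 0 0 0 0;0.3 0 0 0 0 0 0")

```text
t: 21.6
eef_pos: [0.5217, 0.2899, 0.0349]
tool_rot: [0.001, 1.0, 0.006, -0.0]
contact_force: [-2.7, -4.3, 8.7]
gripper_width: 0.451
```

Run:
```python
from h import *
T,im,d=wsnap('w6'); snap('side','s6')
```

```text
(no output)
```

View pics/w6.png

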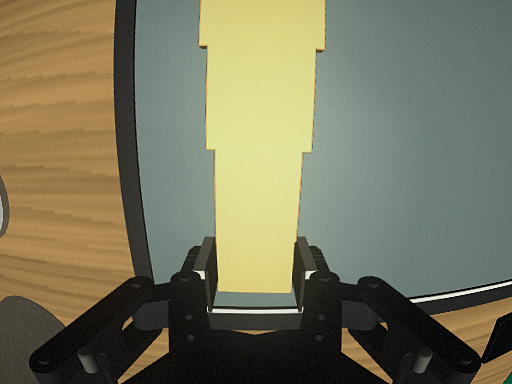

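View pics/s6.png

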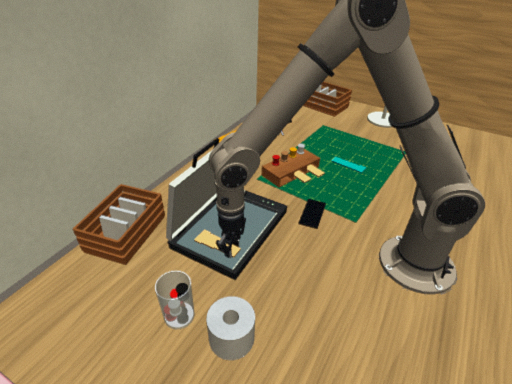

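Emit:
move_arm(increments="0.3 0 0 0.7 0 0 0;0.55 0 0 0 0 0 0;0.7 0 0 0 0 0 0;0.7 0 0 0 0 0 0;0.7 0 0 10 0 0 0;0.7 0 0 25 0 0 0;0.7 0 0 40 0 0 0;0.7 0 0 0 0 0 0")

```text
t: 22.7
eef_pos: [0.5237, 0.2923, 0.1142]
tool_rot: [-0.002, 1.0, 0.006, 0.003]
contact_force: [-0.0, 0.4, -0.6]
gripper_width: 0.701
```

Run:
```python
from h import *
T,im,d=wsnap('w7')
o=bot.get_obs();print(o['eef_pos'],o['contact_force'])
```

```text
[0.52264932 0.29143108 0.11228441] [-0.12035585 -0.47020586 -0.50433547]
```

View pics/w7.png

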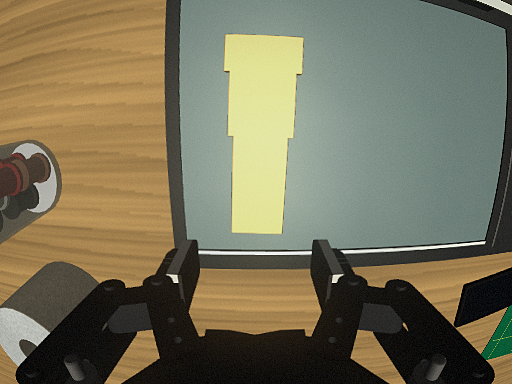

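Emit:
move_arm(increments="0.7 -10 -55 0 0 0 0;0.7 -10 -55 0 0 0 -0.06;0.7 -10 -55 0 0 0 -0.06;0.7 -10 -55 0 0 0 -0.06;0.7 -10 -55 0 0 0 -0.06;0.7 0 -55 0 0 0 -0.06;0.7 0 -55 0 0 0 -0.06;0.7 10 -55 0 0 0 0")

```text
t: 23.75
eef_pos: [0.4802, -0.1509, 0.1096]
tool_rot: [0.0, 0.985, -0.173, -0.001]
contact_force: [1.4, -0.1, -0.3]
gripper_width: 0.699
```

Emit:
move_arm(increments="0.7 12 -54 -5 0 0 0;0.7 0 -30 -10 0 0 0;0.7 0 0 -10 0 0 0;0.7 0 0 0 0 0 0;0.7 0 0 0 0 0 0;0.7 0 0 0 0 0 0;0.7 0 0 0 0 0 0;0.7 0 0 0 0 0 0")

```text
t: 24.75
eef_pos: [0.4937, -0.2331, 0.0855]
tool_rot: [0.0, 0.985, -0.173, 0.0]
contact_force: [0.3, -0.3, -0.1]
gripper_width: 0.696
```

```bash
cat >> h.py <<'E'
def rackstrips(T,im,f=None):
    hsv=cv2.cvtColor(im,cv2.COLOR_RGB2HSV); m=cv2.inRange(hsv,(22,35,140),(38,255,255))
    n,l,st,ce=cv2.connectedComponentsWithStats(m)
    for i in range(1,n):
        if st[i,4]<300: continue
        v,u=np.nonzero(l==i); q=wplane(T,u,v,.014)[:,:2].astype(np.float32); r=cv2.minAreaRect(q)
        print(st[i][:4],np.round(r[0],4),np.round(r[1],4),round(r[2],1),'minx corners',cv2.boxPoints(r).round(4).tolist())
E
python3 - <<'E'
from h import *
T,im,d=wsnap('w8')
o=bot.get_obs();print(o['eef_pos'],o['contact_force'],o['tool_rot'],o['q'][6])
rackstrips(T,im)
E
```

```text
[ 0.49365592 -0.23321232  0.08539726] [-0.43182121 -0.23029933 -0.09886542] [ 5.98661739e-05  9.84988149e-01 -1.72621897e-01  1.52287540e-04] -1.6621366633031962
[298   0  63  58] [ 0.6028 -0.3308] [0.0477 0.0451] 76.3 minx corners [[0.5752000212669373, -0.34860000014305115], [0.6190000176429749, -0.35929998755455017], [0.630299985408783, -0.31290000677108765], [0.5864999890327454, -0.30230000615119934]]
[226 177  55  74] [ 0.4872 -0.2297] [0.0404 0.0606] 70.0 minx corners [[0.45179998874664307, -0.23829999566078186], [0.5088000297546387, -0.2590000033378601], [0.522599995136261, -0.22110000252723694], [0.4657000005245209, -0.20029999315738678]]
[324 179  76  65] [ 0.4595 -0.3131] [0.0629 0.054 ] 70.6 minx corners [[0.4235999882221222, -0.33390000462532043], [0.47450000047683716, -0.35179999470710754], [0.49540001153945923, -0.2924000024795532], [0.44449999928474426, -0.2745000123977661]]
```

View pics/w8.png

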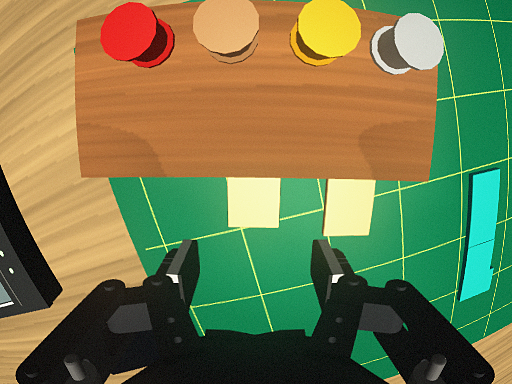

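Emit:
move_arm(increments="0.7 1 0 -20 0 0 0;0.7 0 0 -20 0 0 0;0.7 0 0 -20 0 0 0;0.7 0 0 -15 0 0 0;0.7 0 0 -7 0 0 0;0.7 0 0 0 0 0 0;0.45 0 0 0 0 0 0;0.3 0 0 0 0 0 0")

```text
t: 25.8
eef_pos: [0.4951, -0.2335, 0.004]
tool_rot: [0.0, 0.985, -0.173, 0.001]
contact_force: [-0.8, 0.6, 2.1]
gripper_width: 0.448
```

Emit:
move_arm(increments="0.3 0 0 0 0 0 0;0.3 0 0 0 0 0 0;0.3 0 0 0 0 0 0;0.3 0 0 7 0 0 0;0.3 -10 3.6 0 0 0 0;0.3 -20 7.3 0 0 0 0;0.3 -20 7.3 0 0 0 0;0.3 -20 7.3 0 0 0 0")

```text
t: 26.8
eef_pos: [0.4227, -0.2072, 0.01]
tool_rot: [-0.0, 0.985, -0.173, -0.001]
contact_force: [0.0, -0.1, -0.3]
gripper_width: 0.448
```

Emit:
move_arm(increments="0.3 -20 7.3 0 0 0 0;0.3 -15 5.5 0 0 0 0;0.3 0 0 20 0 0 0;0.3 0 20 30 0 0 0;0.3 10 45 20 0 0 0.06;0.3 20 50 0 0 0 0.06;0.3 20 50 0 0 0 0.06;0.3 20 50 0 0 0 0.06")

```text
t: 27.8
eef_pos: [0.4597, 0.0215, 0.0803]
tool_rot: [0.0, 0.999, -0.053, 0.0]
contact_force: [1.1, -0.1, -0.2]
gripper_width: 0.45
```

Emit:
move_arm(increments="0.3 20 50 0 0 0 0.06;0.3 20 50 0 0 0 0.06;0.3 10 50 0 0 0 0;0.3 0 30 0 0 0 0;0.3 0 0 0 0 0 0;0.3 0 0 0 0 0 0;0.3 0 0 0 0 0 0;0.3 0 0 0 0 0 0")

```text
t: 28.8
eef_pos: [0.5097, 0.1988, 0.0802]
tool_rot: [0.0, 1.0, 0.006, 0.0]
contact_force: [-0.4, 0.6, 0.2]
gripper_width: 0.446
```

Run:
```python
from h import *
T,im,d=wsnap('w9')
o=bot.get_obs();print(o['eef_pos'],o['contact_force'],o['tool_rot'],o['q'][6])
```

```text
[0.50968621 0.19905366 0.08023831] [-0.44001146 -0.23429698 -0.68053625] [1.79435686e-04 9.99983661e-01 5.71356629e-03 2.51215909e-05] -2.220877222686351
```

View pics/w9.png

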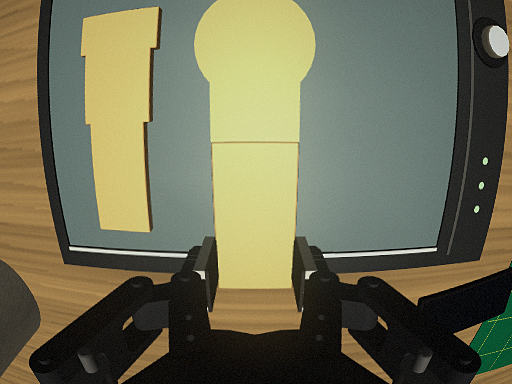

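Emit:
move_arm(increments="0.3 13 0 -10 0 0 0;0.3 0 0 -15 0 0 0;0.3 0 0 -13 0 0 0;0.3 0 0 -4 0 0 0;0.3 0 0 -2 0 0 0;0.3 0 0 0 0 0 0;0.3 0 0 0 0 0 0;0.3 0 0 0 0 0 0")

```text
t: 29.85
eef_pos: [0.5228, 0.2001, 0.0366]
tool_rot: [-0.0, 1.0, 0.006, 0.0]
contact_force: [-0.4, 0.4, -0.5]
gripper_width: 0.452
```

Emit:
move_arm(increments="0.3 0 0 -1 0 0 0;0.3 0 0 -0.7 0 0 0;0.3 0 0 0 0 0 0;0.55 0 0 0 0 0 0;0.7 0 0 0 0 0 0;0.7 0 0 0 0 0 0;0.7 0 0 10 0 0 0;0.7 0 0 30 0 0 0")

```text
t: 30.85
eef_pos: [0.5215, 0.1996, 0.0742]
tool_rot: [0.001, 1.0, 0.006, -0.001]
contact_force: [0.4, -0.0, 0.2]
gripper_width: 0.698
```

Emit:
move_arm(increments="0.7 -5 -20 35 0 0 0;0.7 -10 -55 0 0 0 -0.06;0.7 -10 -55 0 0 0 -0.06;0.7 -10 -55 0 0 0 -0.06;0.7 -10 -55 0 0 0 -0.06;0.7 -10 -55 0 0 0 -0.06;0.7 -10 -55 0 0 0 -0.06;0.7 4 -60 0 0 0 0")

```text
t: 31.85
eef_pos: [0.4608, -0.2113, 0.1103]
tool_rot: [-0.0, 0.985, -0.173, 0.0]
contact_force: [1.9, -0.1, 0.4]
gripper_width: 0.699
```

Emit:
move_arm(increments="0.7 0 -55 -5 0 0 0;0.7 0 -37 -10 0 0 0;0.7 0 0 -10 0 0 0;0.7 0 0 0 0 0 0;0.7 0 0 0 0 0 0;0.7 0 0 0 0 0 0;0.7 0 0 0 0 0 0;0.7 0 0 0 0 0 0")

```text
t: 32.85
eef_pos: [0.4617, -0.3018, 0.0847]
tool_rot: [0.0, 0.985, -0.173, 0.0]
contact_force: [0.7, -0.2, -0.6]
gripper_width: 0.698
```

Run:
```python
from h import *
T,im,d=wsnap('w10')
o=bot.get_obs();print(o['eef_pos'],o['contact_force'],o['tool_rot'],o['q'][6])
print(wproj(T,[[.4432,-.2949,.014]]))
```

```text
[ 0.46163689 -0.30192552  0.08463668] [-0.23310683  0.73962513  0.43546883] [ 4.26701513e-05  9.84978991e-01 -1.72674195e-01  8.24233493e-05] -1.5013104227473928
[[254.17450594 230.32133   ]]
```

View pics/w10.png

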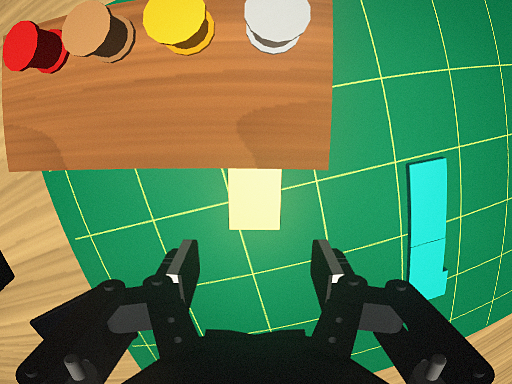

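Emit:
move_arm(increments="0.7 0 0 -20 0 0 0;0.7 0 0 -20 0 0 0;0.7 0 0 -20 0 0 0;0.7 0 0 -15 0 0 0;0.7 0 0 -7 0 0 0;0.7 0 0 0 0 0 0;0.45 0 0 0 0 0 0;0.3 0 0 0 0 0 0")

```text
t: 33.9
eef_pos: [0.462, -0.3022, 0.0032]
tool_rot: [0.0, 0.985, -0.173, 0.001]
contact_force: [-0.2, -0.4, 2.0]
gripper_width: 0.449
```

Emit:
move_arm(increments="0.3 0 0 0 0 0 0;0.3 0 0 0 0 0 0;0.3 0 0 0 0 0 0;0.3 0 0 7 0 0 0;0.3 -10 3.6 0 0 0 0;0.3 -20 7.3 0 0 0 0;0.3 -20 7.3 0 0 0 0;0.3 -20 7.3 0 0 0 0")

```text
t: 34.9
eef_pos: [0.3897, -0.2757, 0.0093]
tool_rot: [-0.0, 0.985, -0.173, -0.001]
contact_force: [-0.4, 0.6, -1.5]
gripper_width: 0.45
```

Emit:
move_arm(increments="0.3 -20 7.3 0 0 0 0;0.3 -15 5.5 0 0 0 0;0.3 0 5 20 0 0 0;0.3 0 25 30 0 0 0;0.3 10 45 20 0 0 0.06;0.3 20 50 0 0 0 0.06;0.3 20 50 0 0 0 0.06;0.3 20 50 0 0 0 0.06")

```text
t: 35.9
eef_pos: [0.4266, -0.0373, 0.0796]
tool_rot: [0.0, 0.999, -0.053, 0.0]
contact_force: [0.6, -0.9, 0.1]
gripper_width: 0.449
```

Emit:
move_arm(increments="0.3 20 50 0 0 0 0.06;0.3 30 50 0 0 0 0.06;0.3 35 20 0 0 0 0;0.3 11 0 0 0 0 0;0.3 0 0 0 0 0 0;0.3 0 0 0 0 0 0;0.3 0 0 0 0 0 0;0.3 0 0 0 0 0 0")

```text
t: 36.9
eef_pos: [0.5221, 0.0808, 0.0796]
tool_rot: [0.0, 1.0, 0.006, -0.0]
contact_force: [-0.4, 0.3, -1.0]
gripper_width: 0.448
```

Run:
```python
from h import *
T,im,d=wsnap('w11')
o=bot.get_obs();print(o['eef_pos'],o['contact_force'],o['tool_rot'],o['q'][6])
```

```text
[0.52228372 0.08100422 0.07962872] [-0.37917278  0.01903802 -0.55418113] [5.37063625e-05 9.99980682e-01 6.21553930e-03 4.58224546e-06] -1.9864577318420096
```

View pics/w11.png

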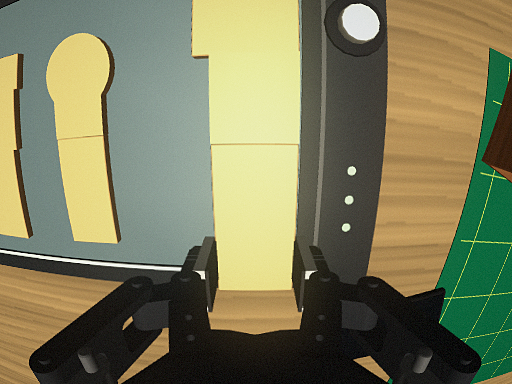

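Emit:
move_arm(increments="0.3 1 26 0 0 0 0;0.3 0 0 -15 0 0 0;0.3 0 0 -15 0 0 0;0.3 0 0 -9 0 0 0;0.3 0 0 -4 0 0 0;0.3 0 0 -1 0 0 0;0.3 0 0 -0.6 0 0 0;0.3 0 0 0 0 0 0")

```text
t: 37.95
eef_pos: [0.5238, 0.1073, 0.0352]
tool_rot: [-0.0, 1.0, 0.006, 0.0]
contact_force: [0.7, 0.6, -0.1]
gripper_width: 0.447
```

Emit:
move_arm(increments="0.55 0 0 0 0 0 0;0.7 0 0 0 0 0 0;0.7 0 0 0 0 0 0;0.7 0 0 10 0 0 0;0.7 0 0 30 0 0 0;0.7 -10 20 60 0 0 0;0.7 -25 30 60 0 0 0;0.7 -20 30 40 0 0 0")

```text
t: 38.95
eef_pos: [0.4718, 0.1837, 0.229]
tool_rot: [-0.0, 1.0, 0.006, 0.001]
contact_force: [0.1, 0.9, -1.2]
gripper_width: 0.704
```

Run:
```python
from h import *
T,im,d=wsnap('w12')
o=bot.get_obs();print(o['eef_pos'],o['contact_force'],o['tool_rot'],o['q'][6])
```

```text
[0.47094656 0.19017921 0.23385418] [-1.484609    4.83861924  3.49231144] [-0.0030091   0.99994488  0.00924504  0.00396428] -2.1383866277843357
```

View pics/w12.png

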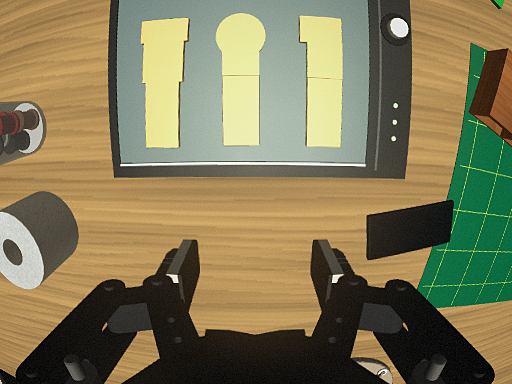

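Emit:
move_arm(increments="0.5 0 2 20 0 0 0.175;0.5 0 2 20 0 0 0.175;0.5 0 2 20 0 0 0.175;0.5 0 2 20 0 0 0.175;0.5 0 2 20 0 0 0.175;0.4 0 2 20 0 0 0.175;0.4 0 0 20 0 0 0.175;0.4 0 0 10 0 0 0.175")

```text
t: 40.0
eef_pos: [0.472, 0.1951, 0.3774]
tool_rot: [0.0, 0.759, 0.651, 0.001]
contact_force: [0.3, -0.2, -0.2]
gripper_width: 0.397
```

Emit:
move_arm(increments="0.4 20 0 0 0 0 0.16;0.4 40 0 0 0 0 0;0.4 40 0 0 0 0 0;0.4 40 0 0 0 0 0;0.4 35 0 0 0 0 0;0.4 10 0 0 0 0 0;0.4 0 0 0 0 0 0;0.4 0 0 0 0 0 0")

```text
t: 41.0
eef_pos: [0.6559, 0.1955, 0.3765]
tool_rot: [-0.0, 0.706, 0.708, 0.0]
contact_force: [-0.3, -0.8, 0.1]
gripper_width: 0.402
```

Run:
```python
from h import *
T,im,d=wsnap('w13')
o=bot.get_obs();print(o['eef_pos'],o['contact_force'],o['tool_rot'],o['q'])
```

```text
[0.65594035 0.19542566 0.3765759 ] [-1.25442494  0.20980803  0.13273234] [1.29810933e-04 7.06035836e-01 7.08176069e-01 1.93982748e-04] [-0.09381752  0.44408983 -0.43520472  1.30827605  0.1841699   1.42797616
 -0.51470666]
```

View pics/w13.png

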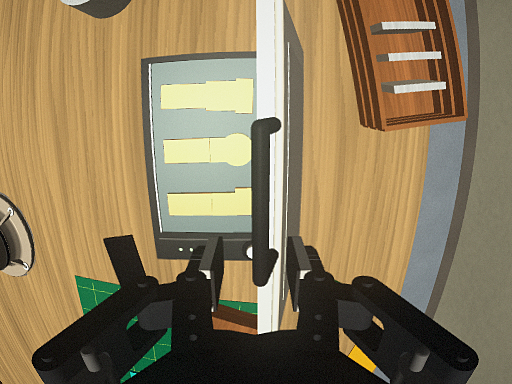

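Run:
```python
from h import *
T=np.load('pics/w13_T.npy')
print(wplane(T,[263,262,270],[180,220,130],.333))
```

```text
[[0.66073583 0.22356451 0.333     ]
 [0.66036982 0.19572782 0.333     ]
 [0.66484217 0.25592342 0.333     ]]
```

Emit:
move_arm(increments="0.4 4 6 -10 0 0 0;0.4 0 0 -20 0 0 0;0.4 0 0 -20 0 0 0;0.4 0 0 -13 0 0 0;0.4 0 0 0 0 0 0;0.1 0 0 0 0 0 0;0 0 0 0 0 0 0;0 0 0 0 0 0 0", newtons=30)

```text
t: 42.05
eef_pos: [0.6596, 0.2013, 0.3138]
tool_rot: [-0.001, 0.706, 0.708, -0.001]
contact_force: [-6.3, -1.3, 2.3]
gripper_width: 0.133
```

Emit:
move_arm(increments="0 0 0 0 0 0 0;0 0 0 0 0 0 0;0 -1 0 0 0 0 0;0 0 0 0 0 0 0;0 0 0 0 0 0 0;0 0 0 0 0 0 0;0 0 0 0 0 0 0;0 0 0 0 0 0 0")

```text
t: 43.05
eef_pos: [0.6597, 0.2013, 0.3138]
tool_rot: [-0.0, 0.706, 0.708, 0.0]
contact_force: [-5.8, -0.6, 5.1]
gripper_width: 0.125
```

Run:
```python
from h import *
o=bot.get_obs();print(o['eef_pos'],o['contact_force'],o['gripper_width'])
th=np.concatenate([[1.35,1.345,1.33,1.3,1.26,1.21],np.arange(1.15,.2,-.06),[.2,.15,.11,.08,.06,.045,.03,.015,0]])
x=-290*np.cos(th+.0138);z=290*np.sin(th+.0138)
dx=np.diff(x).round(1);dz=np.diff(z).round(1)
for i in range(0,len(dx),8): print(';'.join('0 %g 0 %g 0 0 0'%(a,b) for a,b in zip(dx[i:i+8],dz[i:i+8])), th[i+1:i+9],x[i+8]-x[0] if i+8<len(x) else x[-1]-x[0],z[min(i+8,len(z)-1)]-z[0])
```

```text
[0.65965989 0.20133241 0.3137645 ] [-5.7936746  -0.60363532  5.10849559] 0.1250183073022512
0 -1.4 0 -0.3 0 0 0;0 -4.2 0 -0.9 0 0 0;0 -8.4 0 -2.1 0 0 0;0 -11.2 0 -3.2 0 0 0;0 -13.8 0 -4.6 0 0 0;0 -16.2 0 -6.4 0 0 0;0 -15.8 0 -7.4 0 0 0;0 -15.3 0 -8.3 0 0 0 [1.345 1.33  1.3   1.26  1.21  1.15  1.09  1.03 ] -86.25127669693043 -33.15599412901091
0 -14.8 0 -9.2 0 0 0;0 -14.2 0 -10.1 0 0 0;0 -13.6 0 -10.9 0 0 0;0 -12.9 0 -11.7 0 0 0;0 -12.2 0 -12.4 0 0 0;0 -11.4 0 -13.2 0 0 0;0 -10.6 0 -13.8 0 0 0;0 -9.7 0 -14.4 0 0 0 [0.97 0.91 0.85 0.79 0.73 0.67 0.61 0.55] -185.515671625273 -128.83270962465522
0 -8.9 0 -15 0 0 0;0 -7.9 0 -15.5 0 0 0;0 -7 0 -15.9 0 0 0;0 -6 0 -16.3 0 0 0;0 -5 0 -16.7 0 0 0;0 -3.4 0 -14.1 0 0 0;0 -2.7 0 -14.2 0 0 0;0 -1.7 0 -11.5 0 0 0 [0.49 0.43 0.37 0.31 0.25 0.2  0.15 0.11] -228.1793323157877 -247.9989057663746
0 -0.9 0 -8.6 0 0 0;0 -0.5 0 -5.8 0 0 0;0 -0.3 0 -4.3 0 0 0;0 -0.2 0 -4.3 0 0 0;0 -0.2 0 -4.3 0 0 0;0 -0.1 0 -4.3 0 0 0 [0.08  0.06  0.045 0.03  0.015 0.   ] -230.37121583155334 -279.80739473295245
```

Emit:
move_arm(increments="0 -1.4 0 -0.3 0 0 0;0 -4.2 0 -0.9 0 0 0;0 -8.4 0 -2.1 0 0 0;0 -11.2 0 -3.2 0 0 0;0 -13.8 0 -4.6 0 0 0;0 -16.2 0 -6.4 0 0 0;0 -15.8 0 -7.4 0 0 0;0 -15.3 0 -8.3 0 0 0")

```text
t: 44.05
eef_pos: [0.5741, 0.2006, 0.2795]
tool_rot: [0.001, 0.707, 0.708, 0.001]
contact_force: [1.7, -0.3, -0.3]
gripper_width: 0.125
```

Emit:
move_arm(increments="0 -14.8 0 -9.2 0 0 0;0 -14.2 0 -10.1 0 0 0;0 -13.6 0 -10.9 0 0 0;0 -12.9 0 -11.7 0 0 0;0 -12.2 0 -12.4 0 0 0;0 -11.4 0 -13.2 0 0 0;0 -10.6 0 -13.8 0 0 0;0 -9.7 0 -14.4 0 0 0")

```text
t: 45.05
eef_pos: [0.4738, 0.2002, 0.1829]
tool_rot: [0.0, 0.707, 0.708, -0.0]
contact_force: [2.9, -4.8, -1.6]
gripper_width: 0.128
```

Run:
```python
from h import *
o=bot.get_obs();print(o['eef_pos'],o['contact_force'],o['gripper_width'])
snap('side','s14')
```

```text
[0.47384169 0.20015875 0.1828535 ] [ 2.89910335 -4.81957109 -1.6042835 ] 0.12785252049477322
```

View pics/s14.png

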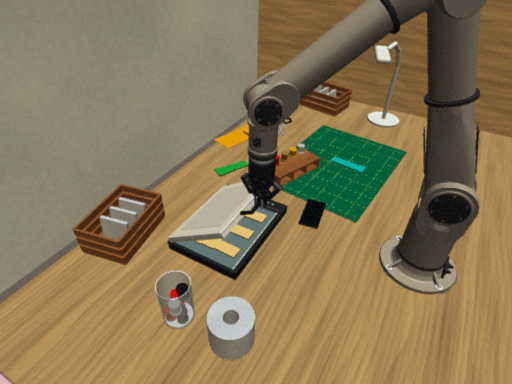

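Emit:
move_arm(increments="0 -8.9 0 -15 0 0 0;0 -7.9 0 -15.5 0 0 0;0 -7 0 -15.9 0 0 0;0 -6 0 -16.3 0 0 0;0 -5 0 -16.7 0 0 0;0 -3.4 0 -14.1 0 0 0;0 -2.7 0 -14.2 0 0 0;0 -1.7 0 -11.5 0 0 0")

```text
t: 46.1
eef_pos: [0.4313, 0.2005, 0.0639]
tool_rot: [-0.0, 0.707, 0.708, -0.001]
contact_force: [1.1, -6.8, -0.3]
gripper_width: 0.13
```

Emit:
move_arm(increments="0 -0.9 0 -8.6 0 0 0;0 -0.5 0 -5.8 0 0 0;0 -0.3 0 -4.3 0 0 0;0 -0.2 0 -4.3 0 0 0;0 -0.2 0 -4.3 0 0 0;0 -0.1 0 -4.3 0 0 0;0 0 0 -1.5 0 0 0;0 0 0 -1 0 0 0")

```text
t: 47.1
eef_pos: [0.4293, 0.2005, 0.0326]
tool_rot: [0.001, 0.707, 0.708, -0.001]
contact_force: [-10.9, -12.2, 45.2]
gripper_width: 0.126
```

Emit:
move_arm(increments="0 0 0 1 0 0 0;0 0 0 0 0 0 0;0.3 0 0 0 0 0 0;0.35 0 0 0 0 0 0;0.35 0 0 0 0 0 0;0.35 0 0 20 0 0 0;0.35 0 0 40 0 0 0;0.35 0 0 50 0 0 0")

```text
t: 48.1
eef_pos: [0.4287, 0.201, 0.142]
tool_rot: [-0.001, 0.706, 0.708, -0.001]
contact_force: [1.2, -0.1, -0.5]
gripper_width: 0.353
```

Run:
```python
from h import *
T,im,d=wsnap('w15'); snap('side','s15')
o=bot.get_obs();print(o['eef_pos'],o['contact_force'],o['gripper_width'],o['q'])
```

```text
[0.43227133 0.20320526 0.14603917] [ 1.44663268 -0.06064138  0.05919925] 0.352540074745744 [-0.13235834  0.30364259 -0.50942992  2.07689355  0.20633404  0.79960902
 -0.76373186]
```

View pics/w15.png

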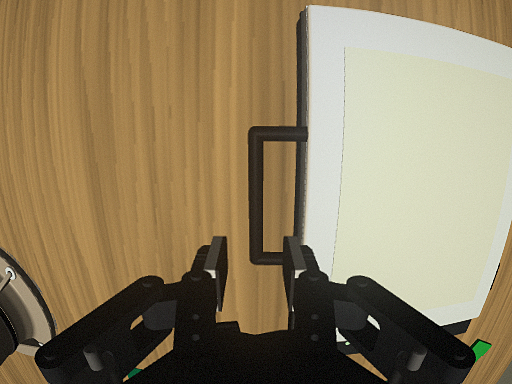

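View pics/s15.png

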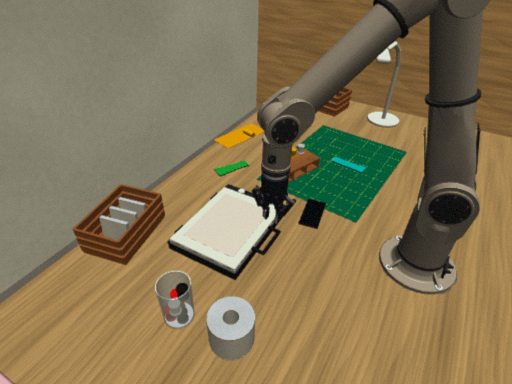

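```bash
python3 - <<'E'
from h import *
for f,u,v in [('w12',398,27),('w11',360,22),('w9',494,41)]:
    T=np.load('pics/%s_T.npy'%f); print(f,wplane(T,u,v,.045),wplane(T,u,v,.05))
T=np.load('pics/w11_T.npy');d=np.load('pics/w11.npy'); o,r=wray(T,360,22); H=T@np.array(cal('wrist')['hand_eye']); c=r@H[:3,2]; print(o+r/c*d[22,360], )
o,r=wray(T,352,90); c=r@H[:3,2]; print('strip',o+r/c*d[90,352])
o,s=ray('side',0,0)
E
python3 - <<'E'
import cv2
im=cv2.imread('pics/side0.png'); cv2.imwrite('pics/sb.png',cv2.resize(im[175:215,220:300],None,fx=8,fy=8))
E
```

```text
w12 [0.65480312 0.01828011 0.045     ] [0.6531535 0.0208295 0.05     ]
w11 [0.65452083 0.01825889 0.045     ] [0.65291759 0.02006445 0.05      ]
w9 [0.65345359 0.02041702 0.045     ] [0.65153724 0.02546196 0.05      ]
[0.65305669 0.0199078  0.0495662 ]
strip [0.61052422 0.02133413 0.03923758]
```

View pics/sb.png

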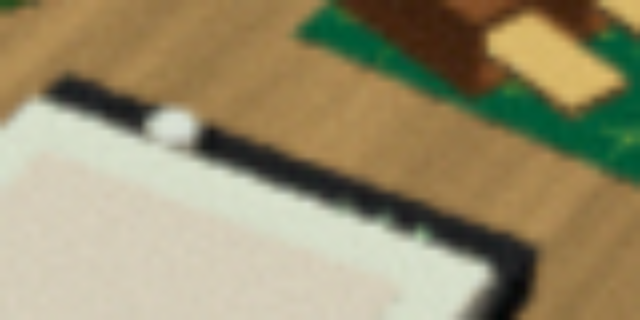

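Emit:
move_arm(increments="0 25 -20 0 0 0 0;0 30 -25 0 0 0 0;0 30 -25 0 0 0 0;0 30 -25 0 0 0 0;0 30 -25 0 0 0 0;0 30 -25 0 0 0 0;0 30 -25 0 0 0 0;0 18 -15 0 0 0 0")

```text
t: 49.2
eef_pos: [0.6535, 0.0142, 0.1402]
tool_rot: [-0.0, 0.707, 0.707, -0.0]
contact_force: [-0.3, 0.5, 0.1]
gripper_width: 0.003
```

Emit:
move_arm(increments="0 0 4 -20 0 0 0;0 0 0 -25 0 0 0;0 0 0 -25 0 0 0;0 0 0 -15 0 0 0;0 0 0 -6 0 0 0;0 0 0 0 0 0 0;0 0 0 0 0 0 0;0 0 0 0 0 0 0")

```text
t: 50.2
eef_pos: [0.6531, 0.0199, 0.0515]
tool_rot: [0.001, 0.706, 0.708, 0.001]
contact_force: [0.4, -0.3, 1.0]
gripper_width: -0.004
```

Emit:
move_arm(increments="0 0 0 -1 0 0 0;0 0 0 -1 0 0 0;0 0 0 -1 0 0 0;0 0 0 -1 0 0 0;0 0 0 -1 0 0 0;0 0 0 -1 0 0 0;0 0 0 0 0 0 0;0 0 0 0 0 0 0")

```text
t: 51.2
eef_pos: [0.6529, 0.0199, 0.0452]
tool_rot: [0.0, 0.706, 0.708, 0.0]
contact_force: [0.2, -1.6, 5.6]
gripper_width: 0.0
```

Force 5.6 N; go until it bottoms firmly.

Emit:
move_arm(increments="0 0 0 -1 0 0 0;0 0 0 -1 0 0 0;0 0 0 -1 0 0 0;0 0 0 -1 0 0 0;0 0 0 0 0 0 0;0 0 0 0 0 0 0;0 0 0 0 0 0 0;0 0 0 0 0 0 0")

```text
t: 52.2
eef_pos: [0.6531, 0.0199, 0.0446]
tool_rot: [0.001, 0.707, 0.708, 0.0]
contact_force: [-10.7, -2.3, 31.7]
gripper_width: 0.0
```

Emit:
move_arm(increments="0 0 0 10 0 0 0;0 0 0 40 0 0 0;0 0 0 50 0 0 0;0.35 -28 22 0 0 0 0;0.35 -35 28 0 0 0 0;0.35 -35 28 0 0 0 0;0.35 -35 28 0 0 0 0;0.35 -35 28 0 0 0 0")

```text
t: 53.2
eef_pos: [0.4825, 0.1547, 0.1402]
tool_rot: [-0.0, 0.706, 0.708, -0.001]
contact_force: [-0.6, 1.2, 0.7]
gripper_width: 0.348
```

Emit:
move_arm(increments="0.35 -35 28 0 0 0 0;0.35 -21 19 -20 0 0 0;0.35 0 0 -20 0 0 0;0.35 0 0 0 0 0 0;0.35 0 0 0 0 0 0;0.35 0 0 0 0 0 0;0.35 0 0 0 0 0 0;0.35 0 0 0 0 0 0")

```text
t: 54.2
eef_pos: [0.4287, 0.2009, 0.1009]
tool_rot: [0.0, 0.707, 0.708, 0.0]
contact_force: [-0.6, 0.8, -1.0]
gripper_width: 0.35
```

Emit:
move_arm(increments="0.35 0.7 0 -20 0 0 0;0.35 0 0 -20 0 0 0;0.35 0 0 -20 0 0 0;0.35 0 0 -9 0 0 0;0.35 0 0 0 0 0 0;0.1 0 0 0 0 0 0;0 0 0 0 0 0 0;0 0 0 0 0 0 0", newtons=30)

```text
t: 55.2
eef_pos: [0.4293, 0.2013, 0.0323]
tool_rot: [0.0, 0.706, 0.708, 0.0]
contact_force: [-3.4, -0.5, 6.8]
gripper_width: 0.128
```

Emit:
move_arm(increments="0 0 0 0 0 0 0;0 0 0 0 0 0 0;0 0.1 0 5.8 0 0 0;0 0.3 0 5.8 0 0 0;0 0.4 0 5.8 0 0 0;0 1.8 0 17.3 0 0 0;0 2.8 0 17.2 0 0 0;0 3.9 0 17 0 0 0")

```text
t: 56.2
eef_pos: [0.4381, 0.2013, 0.1012]
tool_rot: [-0.0, 0.706, 0.708, -0.0]
contact_force: [0.3, 2.4, -4.5]
gripper_width: 0.128
```

Emit:
move_arm(increments="0 4.9 0 16.7 0 0 0;0 5.9 0 16.4 0 0 0;0 6.8 0 16 0 0 0;0 7.8 0 15.6 0 0 0;0 8.7 0 15.1 0 0 0;0 9.6 0 14.5 0 0 0;0 10.4 0 13.9 0 0 0;0 11.3 0 13.3 0 0 0")

```text
t: 57.2
eef_pos: [0.5003, 0.2018, 0.2224]
tool_rot: [-0.002, 0.706, 0.708, -0.003]
contact_force: [-10.7, 2.0, 4.6]
gripper_width: 0.123
```

Emit:
move_arm(increments="0 12 0 12.6 0 0 0;0 12.8 0 11.8 0 0 0;0 13.2 0 11 0 0 0;0 13.9 0 10.2 0 0 0;0 14.5 0 9.3 0 0 0;0 15.2 0 8.4 0 0 0;0 15.7 0 7.5 0 0 0;0 10.7 0 4.5 0 0 0")

```text
t: 58.2
eef_pos: [0.6113, 0.2029, 0.3004]
tool_rot: [-0.001, 0.706, 0.708, 0.001]
contact_force: [-7.7, 2.8, 10.6]
gripper_width: 0.125
```

Emit:
move_arm(increments="0 10.9 0 4.1 0 0 0;0 8.3 0 2.8 0 0 0;0 5.5 0 1.7 0 0 0;0 4.2 0 1.2 0 0 0;0 2.8 0 0.8 0 0 0;0 2.8 0 0.7 0 0 0;0 2.8 0 0.6 0 0 0;0 1.4 0 0.3 0 0 0")

```text
t: 59.2
eef_pos: [0.65, 0.2031, 0.3121]
tool_rot: [-0.001, 0.706, 0.708, 0.001]
contact_force: [-4.2, 3.3, 7.9]
gripper_width: 0.124
```

Emit:
move_arm(increments="0 1.4 0 0.3 0 0 0;0 1.4 0 0.3 0 0 0;0 1.4 0 0.3 0 0 0;0 1.4 0 0.3 0 0 0;0 1.4 0 0.2 0 0 0;0 1.2 0 0.2 0 0 0;0 1 0 0.2 0 0 0;0 0 0 0 0 0 0")

```text
t: 60.2
eef_pos: [0.6593, 0.2032, 0.3141]
tool_rot: [-0.001, 0.706, 0.708, 0.002]
contact_force: [-3.5, 3.3, 7.5]
gripper_width: 0.125
```

Emit:
move_arm(increments="0 1.2 0 0 0 0 0;0 0 0 0 0 0 0;0 0 0 0 0 0 0;0 -1 0 0 0 0 0;0.4 0 0 0 0 0 0;0.4 0 0 0 0 0 0;0.4 0 0 20 0 0 0;0.4 0 0 40 0 0 0")

```text
t: 61.2
eef_pos: [0.6593, 0.1996, 0.3696]
tool_rot: [-0.001, 0.707, 0.707, -0.002]
contact_force: [0.2, 0.4, 0.6]
gripper_width: 0.401
```

Run:
```python
from h import *
T,im,d=wsnap('w20'); snap('side','s20')
o=bot.get_obs();print(o['eef_pos'],o['contact_force'],o['gripper_width'],o['q'])
```

```text
[0.66162754 0.2012473  0.37615335] [ 0.57197571 -0.39799774  0.94396137] 0.39869284802286264 [-0.09410039  0.45538866 -0.44757509  1.2946107   0.19468071  1.42687705
 -0.52719689]
```

View pics/w20.png

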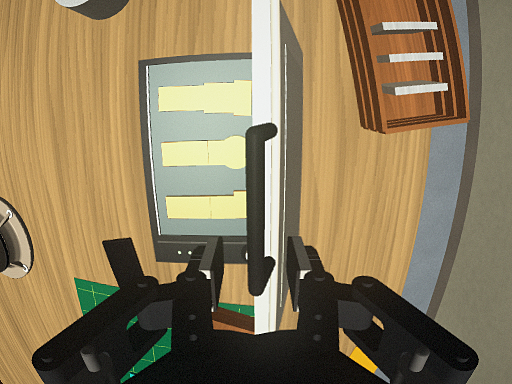

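View pics/s20.png

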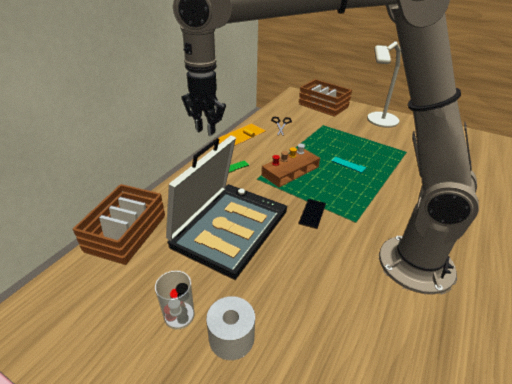

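Emit:
move_arm(increments="0.7 -40 -15 10 0 0 0;0.7 -40 -20 0 0 0 -0.175;0.7 -40 -20 -10 0 0 -0.175;0.7 -30 -20 -20 0 0 -0.175;0.7 -15 -16 -30 0 0 -0.175;0.7 0 0 -40 0 0 -0.175;0.7 0 0 -40 0 0 -0.175;0.7 0 0 -40 0 0 -0.175")

```text
t: 62.3
eef_pos: [0.4948, 0.1092, 0.2]
tool_rot: [0.0, 0.985, 0.17, 0.0]
contact_force: [0.6, 0.5, -0.4]
gripper_width: 0.696
```

Emit:
move_arm(increments="0.7 0 0 -40 0 0 -0.175;0.7 0 0 -30 0 0 -0.16;0.7 0 0 0 0 0 0;0.7 0 0 0 0 0 0;0.7 0 0 0 0 0 0;0.7 0 0 0 0 0 0;0.7 0 0 0 0 0 0;0.7 0 0 0 0 0 0")

```text
t: 63.3
eef_pos: [0.4951, 0.11, 0.1316]
tool_rot: [-0.0, 1.0, 0.006, 0.0]
contact_force: [0.9, -0.5, 0.5]
gripper_width: 0.695
```

```bash
cat >> h.py <<'E'
def strips(T,im,z=.044):
    hsv=cv2.cvtColor(im,cv2.COLOR_RGB2HSV); m=cv2.inRange(hsv,(20,60,130),(36,255,255))
    n,l,st,ce=cv2.connectedComponentsWithStats(m)
    for i in range(1,n):
        if st[i,4]<1500: continue
        v,u=np.nonzero(l==i); q=wplane(T,u,v,z)[:,:2].astype(np.float32)
        # narrow strip: points within 65 mm of min x end
        x0=np.percentile(q[:,0],.5); s=q[(q[:,0]<x0+.06)&(q[:,0]>x0+.004)]; r=cv2.minAreaRect(s)
        vx,vy,_,_=cv2.fitLine(s,cv2.DIST_L2,0,.01,.01).ravel()
        g=q[np.abs(q[:,0]-x0-.02)<.004]
        print(st[i][:4],'x0',round(float(x0),4),'y@grip',round(float((g[:,1].min()+g[:,1].max())/2),4),'w',round(float(np.ptp(g[:,1])),4),'ang',round(float(np.degrees(np.arctan2(vy,vx))),2),np.round(r[1],4),round(r[2],1))
E
python3 - <<'E'
from h import *
T,im,d=wsnap('w21')
o=bot.get_obs();print(o['t'],o['eef_pos'],o['tool_rot'],o['gripper_width'],o['q'][6])
strips(T,im)
E
```

```text
63.35 [0.49502188 0.11000853 0.13146947] [-8.52071753e-06  9.99979054e-01  6.47149237e-03  1.01454583e-04] 0.7025478585279086 -2.0113287935294464
[222   3  63 186] x0 0.5056 y@grip 0.1076 w 0.0396 ang 1.49 [0.0557 0.0401] 0.4
[113   9  62 180] x0 0.505 y@grip 0.2002 w 0.0393 ang 1.61 [0.0557 0.04  ] 0.2
[ 35  24  48 167] x0 0.5037 y@grip 0.2908 w 0.0392 ang -2.82 [0.0394 0.0568] 88.6
```

View pics/w21.png

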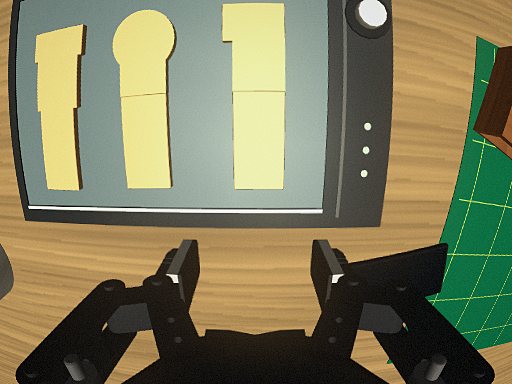

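Emit:
move_arm(increments="0.7 15 -1 -20 0 0 0;0.7 15.5 -1 -25 0 0 0;0.7 0 0 -25 0 0 0;0.7 0 0 -20 0 0 0;0.7 0 0 -6 0 0 0;0.7 0 0 0 0 0 0;0.45 0 0 0 0 0 0;0.3 0 0 0 0 0 0", newtons=50)

```text
t: 64.35
eef_pos: [0.5263, 0.1082, 0.0366]
tool_rot: [-0.0, 1.0, 0.006, 0.001]
contact_force: [-1.0, -0.8, 5.0]
gripper_width: 0.448
```

Emit:
move_arm(increments="0.3 0 0 0 0 0 0;0.3 0 0 0 0 0 0;0.3 0 0 0 0 0 0;0.3 0 0 10 0 0 0;0.3 -10 -10 30 0 0 0;0.3 -20 -40 30 0 0 -0.06;0.3 -20 -50 0 0 0 -0.06;0.3 -20 -50 0 0 0 -0.06")

```text
t: 65.35
eef_pos: [0.4552, -0.0433, 0.1065]
tool_rot: [-0.0, 0.996, -0.084, 0.001]
contact_force: [0.8, 0.1, -1.1]
gripper_width: 0.445
```

Run:
```python
from h import *
a=cv2.imread('pics/top0.png'); 
im,d=snap('top','t22'); b=im[...,::-1]
cv2.imwrite('pics/t22c.png',np.hstack([cv2.resize(x[220:290,255:345],None,fx=4,fy=4) for x in (a,b)]))
o=bot.get_obs();print(o['t'],o['eef_pos'],o['tool_rot'],o['gripper_width'],o['q'][6])
```

```text
65.4 [ 0.45103647 -0.05073992  0.10571807] [ 0.00213543  0.99598582 -0.08947665 -0.00127352] 0.44440004526534266 -1.8607424337546519
```

View pics/t22c.png

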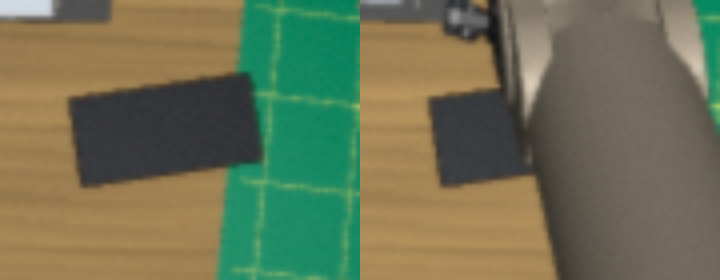

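Emit:
move_arm(increments="0.3 -15 -45 0 0 0 -0.06;0.3 -15 -45 0 0 0 -0.06;0.3 -18 -45 0 0 0 -0.05;0.3 -20 -42 0 0 0 0;0.3 -20 -39 0 0 0 0;0.3 0 0 0 0 0 0;0.3 0 0 0 0 0 0;0.3 0 0 0 0 0 0")

```text
t: 66.4
eef_pos: [0.3683, -0.2568, 0.1055]
tool_rot: [-0.0, 0.986, -0.167, 0.0]
contact_force: [-0.0, 0.7, -0.6]
gripper_width: 0.444
```

Run:
```python
from h import *
T,im,d=wsnap('w23')
o=bot.get_obs();print(o['t'],o['eef_pos'],o['tool_rot'],o['gripper_width'],o['q'])
```

```text
66.45 [ 0.36825879 -0.25680674  0.10547048] [-1.69684187e-04  9.86032555e-01 -1.66552548e-01  1.40449621e-04] 0.44615611559622675 [ 0.51014392  0.29179186 -0.04623852  2.18943392  0.02100856  0.66059961
 -1.45619131]
```

View pics/w23.png

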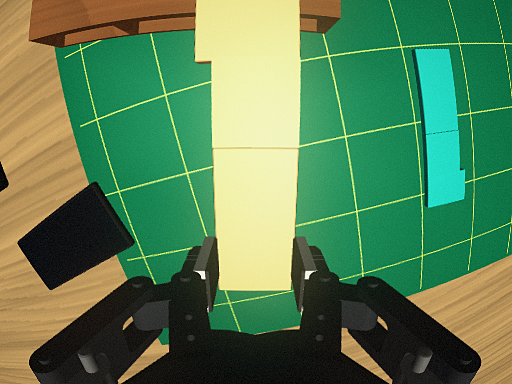

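Emit:
move_arm(increments="0.3 -5 -9 -20 0 0 -0.013;0.3 0 0 -25 0 0 0;0.3 0 0 -25 0 0 0;0.3 0 0 -15 0 0 0;0.3 0 0 0 0 0 0;0.3 0 0 0 0 0 0;0.3 0 0 0 0 0 0;0.3 0 0 0 0 0 0")

```text
t: 67.45
eef_pos: [0.3628, -0.2672, 0.0209]
tool_rot: [0.0, 0.985, -0.174, 0.001]
contact_force: [0.1, 0.1, -1.3]
gripper_width: 0.449
```

Run:
```python
from h import *
T,im,d=wsnap('w24')
o=bot.get_obs();print(o['t'],o['eef_pos'],o['tool_rot'],o['gripper_width'])
```

```text
67.5 [ 0.36276957 -0.26722055  0.02083023] [ 1.91133274e-04  9.84691282e-01 -1.74306651e-01  4.83922522e-04] 0.44845856708733534
```

View pics/w24.png

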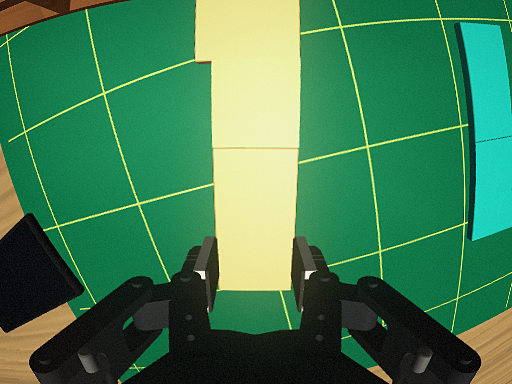

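Emit:
move_arm(increments="0.3 9 -3.2 0 0 0 0;0.3 9 -3.2 0 0 0 0;0.3 9 -3.2 0 0 0 0;0.3 9 -3.2 0 0 0 0;0.3 9 -3.2 0 0 0 0;0.3 0 0 0 0 0 0;0.3 0 0 0 0 0 0;0.3 0 0 0 0 0 0")

```text
t: 68.5
eef_pos: [0.4069, -0.2828, 0.0203]
tool_rot: [-0.0, 0.985, -0.174, -0.0]
contact_force: [1.2, -0.4, -1.2]
gripper_width: 0.445
```

Emit:
move_arm(increments="0.3 9 -3.2 0 0 0 0;0.3 9 -3.2 0 0 0 0;0.3 9 -3.2 0 0 0 0;0.3 9 -3.2 0 0 0 0;0.3 9 -3.2 0 0 0 0;0.3 9 -2.8 0 0 0 0;0.3 0 0 0 0 0 0;0.3 0 0 0 0 0 0")

```text
t: 69.5
eef_pos: [0.461, -0.3016, 0.0202]
tool_rot: [-0.0, 0.985, -0.174, -0.0]
contact_force: [-0.5, 0.6, -0.4]
gripper_width: 0.451
```

Emit:
move_arm(increments="0.3 0 0 -5 0 0 0;0.3 0 0 -5 0 0 0;0.3 0 0 -3 0 0 0;0.3 0 0 -1 0 0 0;0.3 0 0 0 0 0 0;0.3 0 0 0 0 0 0;0.3 0 0 0 0 0 0;0.3 0 0 0 0 0 0")

```text
t: 70.5
eef_pos: [0.4616, -0.3019, 0.0064]
tool_rot: [0.0, 0.985, -0.174, 0.0]
contact_force: [-0.9, -0.5, 1.2]
gripper_width: 0.444
```

Run:
```python
from h import *
T,im,d=wsnap('w25')
o=bot.get_obs();print(o['t'],o['eef_pos'],o['tool_rot'],o['gripper_width'])
```

```text
70.55 [ 0.46157832 -0.30186863  0.00642911] [ 6.72449250e-05  9.84705159e-01 -1.74228961e-01  1.23649022e-04] 0.44846925316005903
```

View pics/w25.png

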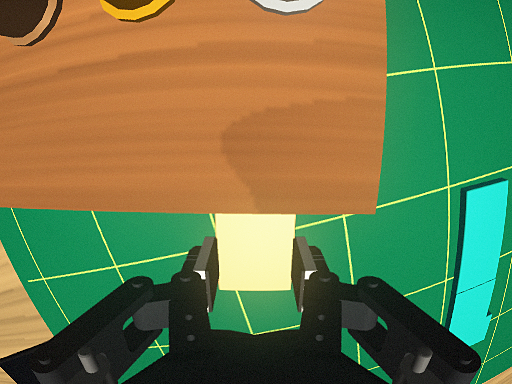

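Emit:
move_arm(increments="0.3 2.3 -0.8 0 0 0 0;0.3 2.3 -0.8 0 0 0 0;0.3 0 0 -1 0 0 0;0.3 0 0 -0.7 0 0 0;0.3 0 0 0 0 0 0;0.55 0 0 0 0 0 0;0.7 0 0 0 0 0 0;0.7 0 0 0 0 0 0")

```text
t: 71.55
eef_pos: [0.4661, -0.3033, 0.0045]
tool_rot: [-0.0, 0.985, -0.174, -0.0]
contact_force: [0.1, 0.0, 0.2]
gripper_width: 0.701
```

Emit:
move_arm(increments="0.7 0 0 20 0 0 0;0.7 -20 20 40 0 0 0;0.7 -15 45 40 0 0 0;0.7 0 55 0 0 0 0.06;0.7 15 58 0 0 0 0.06;0.7 20 58 0 0 0 0.06;0.7 15 58 0 0 0 0.06;0.7 10 58 0 0 0 0.06")

```text
t: 72.55
eef_pos: [0.4918, 0.0506, 0.1048]
tool_rot: [-0.0, 1.0, -0.024, 0.001]
contact_force: [0.5, -0.0, -0.1]
gripper_width: 0.701
```

Emit:
move_arm(increments="0.7 10 58 0 0 0 0.06;0.7 0 58 0 0 0 0;0.7 0 30 0 0 0 0;0.7 0 0 0 0 0 0;0.7 0 0 0 0 0 0;0.7 0 0 0 0 0 0;0.7 0 0 0 0 0 0;0.7 0 0 0 0 0 0")

```text
t: 73.55
eef_pos: [0.5012, 0.194, 0.1047]
tool_rot: [0.0, 1.0, 0.004, 0.0]
contact_force: [0.9, -0.0, -0.1]
gripper_width: 0.701
```

Run:
```python
from h import *
T,im,d=wsnap('w26'); snap('top','t26')
o=bot.get_obs();print(o['t'],o['eef_pos'],o['tool_rot'],o['gripper_width'])
strips(T,im)
```

```text
73.65 [0.5011536  0.19432226 0.10468955] [2.22101141e-05 9.99989331e-01 4.61913025e-03 3.13542383e-05] 0.6980328498628554
[206   0  80 208] x0 0.5049 y@grip 0.2003 w 0.0397 ang 1.29 [0.0559 0.0399] 0.4
[ 92   7  71 202] x0 0.5032 y@grip 0.2907 w 0.0393 ang -2.32 [0.0397 0.0561] 89.0
```

View pics/w26.png

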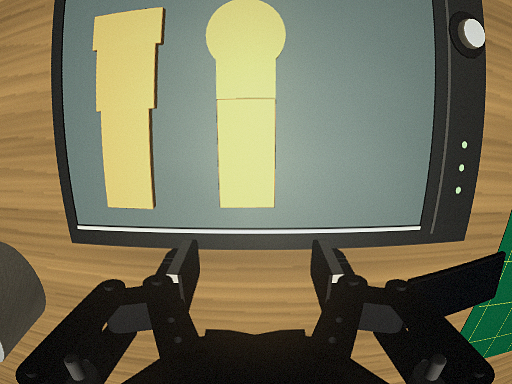

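View pics/t26.png

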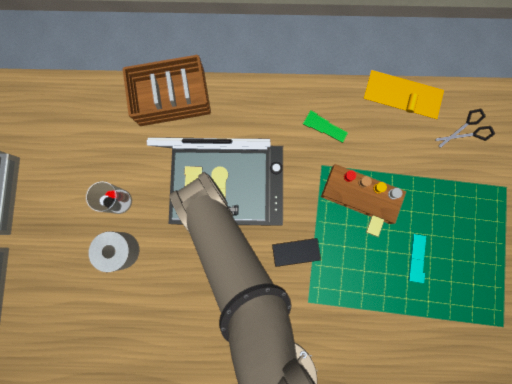

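Emit:
move_arm(increments="0.7 12 3 -10 0 0 0.004;0.7 11.8 3 -20 0 0 0;0.7 0 0 -20 0 0 0;0.7 0 0 -13 0 0 0;0.7 0 0 -6 0 0 0;0.7 0 0 0 0 0 0;0.45 0 0 0 0 0 0;0.3 0 0 0 0 0 0")

```text
t: 74.65
eef_pos: [0.5256, 0.201, 0.0366]
tool_rot: [-0.0, 1.0, 0.007, 0.001]
contact_force: [-0.5, -0.0, 4.0]
gripper_width: 0.447
```

Emit:
move_arm(increments="0.3 0 0 0 0 0 0;0.3 0 0 0 0 0 0;0.3 0 0 0 0 0 0;0.3 0 0 10 0 0 0;0.3 -10 -10 30 0 0 0;0.3 -15 -40 30 0 0 -0.06;0.3 -15 -50 0 0 0 -0.06;0.3 -15 -55 0 0 0 -0.06")

```text
t: 75.65
eef_pos: [0.4697, 0.0446, 0.1067]
tool_rot: [-0.0, 0.997, -0.083, 0.001]
contact_force: [1.6, -0.0, 0.2]
gripper_width: 0.451
```

Emit:
move_arm(increments="0.3 -15 -55 0 0 0 -0.06;0.3 -15 -55 0 0 0 -0.06;0.3 -20 -55 0 0 0 -0.056;0.3 -20 -45 0 0 0 0;0.3 -4 -33 0 0 0 0;0.3 0 0 0 0 0 0;0.3 0 0 0 0 0 0;0.3 0 0 0 0 0 0")

```text
t: 76.65
eef_pos: [0.3962, -0.1962, 0.1058]
tool_rot: [-0.0, 0.986, -0.169, 0.0]
contact_force: [-0.2, 0.5, -0.9]
gripper_width: 0.448
```

Run:
```python
from h import *
T,im,d=wsnap('w27')
o=bot.get_obs();print(o['t'],o['eef_pos'],o['tool_rot'],o['gripper_width'])
```

```text
76.7 [ 0.39623948 -0.19625948  0.10572714] [-1.62772004e-04  9.85583787e-01 -1.69187975e-01  2.16482464e-05] 0.44633811763100517
```

View pics/w27.png

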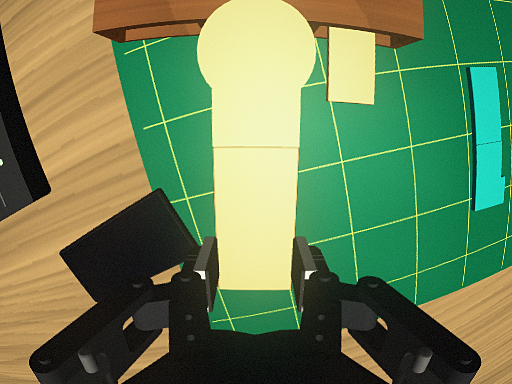

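Emit:
move_arm(increments="0.3 0 -2 -20 0 0 -0.009;0.3 0 0 -25 0 0 0;0.3 0 0 -25 0 0 0;0.3 0 0 -14 0 0 0;0.3 0 0 0 0 0 0;0.3 9 -3.2 0 0 0 0;0.3 9 -3.2 0 0 0 0;0.3 9 -3.2 0 0 0 0")

```text
t: 77.7
eef_pos: [0.4243, -0.2095, 0.0223]
tool_rot: [0.0, 0.985, -0.175, 0.001]
contact_force: [0.1, 0.0, -0.3]
gripper_width: 0.446
```

Emit:
move_arm(increments="0.3 9 -3.2 0 0 0 0;0.3 9 -3.2 0 0 0 0;0.3 9 -3.2 0 0 0 0;0.3 9 -3.2 0 0 0 0;0.3 0 0 0 0 0 0;0.3 0 0 0 0 0 0;0.3 0 0 0 0 0 0;0.3 0 0 0 0 0 0")

```text
t: 78.7
eef_pos: [0.4586, -0.2217, 0.0217]
tool_rot: [0.0, 0.985, -0.175, -0.0]
contact_force: [0.7, -0.5, -0.1]
gripper_width: 0.448
```

Run:
```python
from h import *
T,im,d=wsnap('w28')
o=bot.get_obs();print(o['t'],o['eef_pos'],o['tool_rot'],o['gripper_width'])
```

```text
78.75 [ 0.45865924 -0.22173344  0.02166814] [-2.80328213e-06  9.84615177e-01 -1.74736795e-01 -7.60566959e-05] 0.44821196388601936
```

View pics/w28.png

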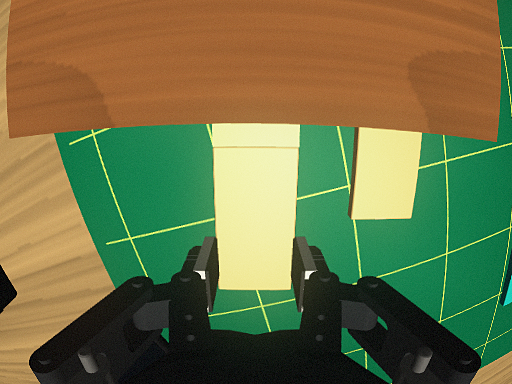

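Emit:
move_arm(increments="0.3 9 -3.1 0 0 0 0;0.3 9 -3.1 0 0 0 0;0.3 9 -3.1 0 0 0 0;0.3 9.4 -3 0 0 0 0;0.3 0 0 0 0 0 0;0.3 0 0 -6 0 0 0;0.3 0 0 -6 0 0 0;0.3 0 0 -3 0 0 0")

```text
t: 79.75
eef_pos: [0.4945, -0.2338, 0.006]
tool_rot: [-0.0, 0.985, -0.175, -0.001]
contact_force: [-1.8, 0.9, 6.1]
gripper_width: 0.447
```

Emit:
move_arm(increments="0.3 0 0 -1 0 0 0;0.3 0 0 -1 0 0 0;0.3 0 0 0 0 0 0;0.55 0 0 0 0 0 0;0.7 0 0 0 0 0 0;0.7 0 0 0 0 0 0;0.7 0 0 20 0 0 0;0.7 -10 20 40 0 0 0")

```text
t: 80.75
eef_pos: [0.4847, -0.2149, 0.0641]
tool_rot: [0.0, 0.984, -0.176, -0.001]
contact_force: [0.8, 0.4, 0.9]
gripper_width: 0.7
```

Emit:
move_arm(increments="0.7 -10 45 40 0 0 0;0.7 0 55 0 0 0 0.06;0.7 0 58 0 0 0 0.06;0.7 0 58 0 0 0 0.06;0.7 10 58 0 0 0 0.06;0.7 10 58 0 0 0 0.06;0.7 10 58 0 0 0 0.056;0.7 0 58 0 0 0 0")

```text
t: 81.75
eef_pos: [0.506, 0.2357, 0.1046]
tool_rot: [-0.0, 1.0, 0.002, 0.0]
contact_force: [-0.2, -0.8, 0.4]
gripper_width: 0.703
```

Emit:
move_arm(increments="0.7 0 55 0 0 0 0;0.7 0 0 0 0 0 0;0.7 0 0 0 0 0 0;0.7 0 0 0 0 0 0;0.7 0 0 0 0 0 0;0.7 0 0 0 0 0 0;0.7 0 0 0 0 0 0;0.7 0 0 0 0 0 0")

```text
t: 82.75
eef_pos: [0.5053, 0.2889, 0.1047]
tool_rot: [-0.0, 1.0, 0.002, 0.0]
contact_force: [-0.3, -0.4, 0.1]
gripper_width: 0.696
```

Run:
```python
from h import *
T,im,d=wsnap('w29'); snap('top','t29')
o=bot.get_obs();print(o['t'],o['eef_pos'],o['tool_rot'],o['gripper_width'])
strips(T,im)
```

```text
82.85 [0.50526003 0.28895128 0.10466218] [2.23269730e-07 9.99997024e-01 2.43967068e-03 8.25288345e-06] 0.6988895487816092
[215   6  84 210] x0 0.503 y@grip 0.2904 w 0.0394 ang -2.93 [0.0398 0.056 ] 88.9
```

View pics/w29.png

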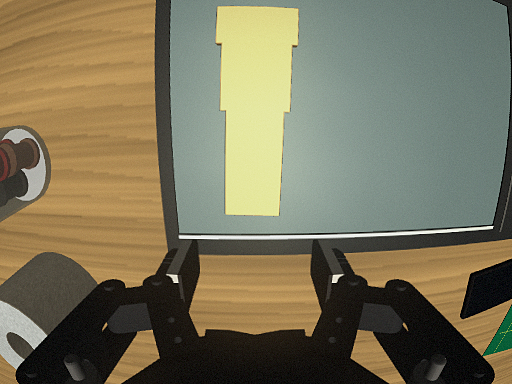

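View pics/t29.png

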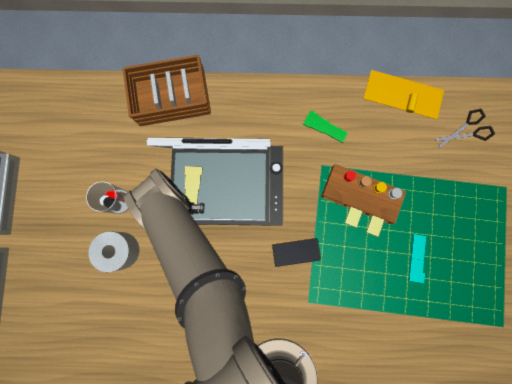

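Emit:
move_arm(increments="0.7 9 1 -10 0 0 -0.025;0.7 9 0.5 -20 0 0 0;0.7 0 0 -20 0 0 0;0.7 0 0 -13 0 0 0;0.7 0 0 -6 0 0 0;0.7 0 0 0 0 0 0;0.45 0 0 0 0 0 0;0.3 0 0 0 0 0 0")

```text
t: 83.85
eef_pos: [0.5239, 0.2909, 0.0367]
tool_rot: [-0.0, 1.0, -0.01, 0.001]
contact_force: [0.1, -0.0, 3.4]
gripper_width: 0.453
```

Emit:
move_arm(increments="0.3 0 0 0 0 0 0;0.3 0 0 0 0 0 0;0.3 0 0 0 0 0 0;0.3 0 0 10 0 0 0;0.3 -10 -10 30 0 0 0;0.3 -15 -40 30 0 0 -0.055;0.3 -15 -50 0 0 0 -0.055;0.3 -15 -55 0 0 0 -0.055")

```text
t: 84.85
eef_pos: [0.4681, 0.1344, 0.1066]
tool_rot: [-0.0, 0.996, -0.093, 0.001]
contact_force: [0.4, -1.5, 0.0]
gripper_width: 0.446
```

Emit:
move_arm(increments="0.3 -15 -55 0 0 0 -0.055;0.3 -10 -55 0 0 0 -0.055;0.3 -10 -55 0 0 0 -0.054;0.3 -9 -55 0 0 0 0;0.3 0 -41 0 0 0 0;0.3 0 0 0 0 0 0;0.3 0 0 0 0 0 0;0.3 0 0 0 0 0 0")

```text
t: 85.85
eef_pos: [0.4244, -0.1243, 0.1057]
tool_rot: [-0.0, 0.985, -0.173, -0.0]
contact_force: [0.1, 0.2, -0.9]
gripper_width: 0.447
```

Run:
```python
from h import *
T,im,d=wsnap('w30')
o=bot.get_obs();print(o['t'],o['eef_pos'],o['tool_rot'],o['gripper_width'])
```

```text
85.9 [ 0.42444062 -0.12429033  0.10570998] [-1.73969535e-04  9.85005888e-01 -1.72520631e-01 -4.82300523e-05] 0.4512648794510288
```

View pics/w30.png

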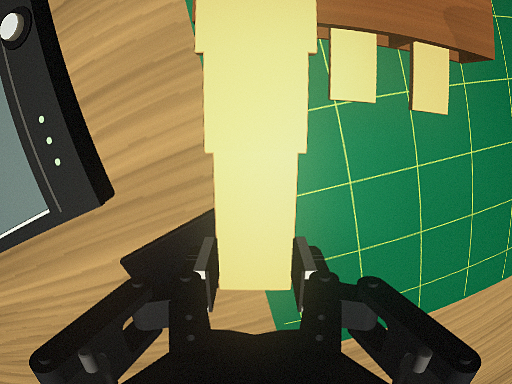

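Emit:
move_arm(increments="0.3 0 -2 -20 0 0 0;0.3 0 0 -25 0 0 0;0.3 0 0 -25 0 0 0;0.3 0 0 -13 0 0 0;0.3 0 0 0 0 0 0;0.3 9 -3.2 0 0 0 0;0.3 9 -3.2 0 0 0 0;0.3 9 -3.2 0 0 0 0")

```text
t: 86.9
eef_pos: [0.4527, -0.1376, 0.0233]
tool_rot: [0.0, 0.985, -0.174, 0.001]
contact_force: [-0.1, -0.3, 0.4]
gripper_width: 0.447
```

Emit:
move_arm(increments="0.3 9 -3.2 0 0 0 0;0.3 9 -3.2 0 0 0 0;0.3 9 -3.2 0 0 0 0;0.3 9 -3.2 0 0 0 0;0.3 0 0 0 0 0 0;0.3 0 0 0 0 0 0;0.3 0 0 0 0 0 0;0.3 0 0 0 0 0 0")

```text
t: 87.9
eef_pos: [0.487, -0.1499, 0.0227]
tool_rot: [-0.0, 0.985, -0.174, -0.0]
contact_force: [0.0, 0.0, -0.9]
gripper_width: 0.447
```

Run:
```python
from h import *
T,im,d=wsnap('w31')
o=bot.get_obs();print(o['t'],o['eef_pos'],o['tool_rot'],o['gripper_width'])
```

```text
87.95 [ 0.48705598 -0.14989858  0.02266278] [ 3.82214858e-07  9.84798744e-01 -1.73699238e-01 -9.44607338e-05] 0.4503934073960171
```

View pics/w31.png

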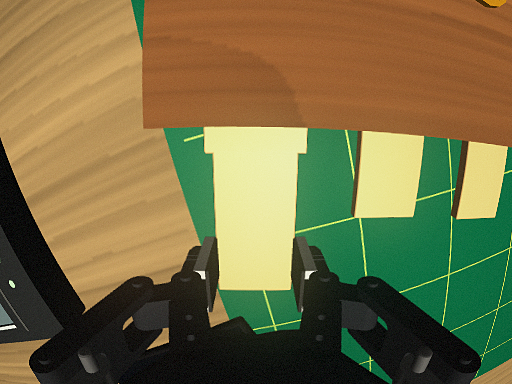

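Emit:
move_arm(increments="0.3 9 -3 0 0 0 0;0.3 9 -3 0 0 0 0;0.3 9 -3 0 0 0 0;0.3 9.4 -3 0 0 0 0;0.3 0 0 0 0 0 0;0.3 0 0 -6 0 0 0;0.3 0 0 -6 0 0 0;0.3 0 0 -3 0 0 0")

```text
t: 88.95
eef_pos: [0.523, -0.1618, 0.007]
tool_rot: [0.0, 0.985, -0.174, -0.001]
contact_force: [-0.2, 0.9, 0.3]
gripper_width: 0.45
```

Emit:
move_arm(increments="0.3 0 0 -1.5 0 0 0;0.3 0 0 -1 0 0 0;0.3 0 0 0 0 0 0;0.55 0 0 0 0 0 0;0.7 0 0 0 0 0 0;0.7 0 0 0 0 0 0;0.7 0 0 20 0 0 0;0.7 -15 5 30 0 0 0")

```text
t: 89.95
eef_pos: [0.5089, -0.157, 0.0551]
tool_rot: [-0.0, 0.985, -0.174, -0.0]
contact_force: [0.6, 0.4, 0.8]
gripper_width: 0.698
```

Emit:
move_arm(increments="0.7 -20 10 60 0 0 0;0.7 -20 10 60 0 0 0;0.7 0 0 0 0 0 0;0.7 0 0 0 0 0 0;0.7 0 0 0 0 0 0;0.7 0 0 0 0 0 0;0.7 0 0 0 0 0 0;0.7 0 0 0 0 0 0")

```text
t: 90.95
eef_pos: [0.4696, -0.1375, 0.1719]
tool_rot: [-0.0, 0.985, -0.174, -0.0]
contact_force: [-1.0, 0.2, -0.7]
gripper_width: 0.701
```

Run:
```python
from h import *
T,im,d=wsnap('w32')
o=bot.get_obs();print(o['t'],o['eef_pos'],o['tool_rot'],o['gripper_width'])
rackstrips(T,im)
```

```text
91.0 [ 0.46960023 -0.13747033  0.1720373 ] [ 1.04301413e-05  9.84796717e-01 -1.73710624e-01 -2.13076720e-04] 0.7004247389192185
[381   0  32  19] [ 0.598  -0.3509] [0.0407 0.0219] 81.8 minx corners [[0.5842999815940857, -0.3695000112056732], [0.6060000061988831, -0.3725999891757965], [0.6118000149726868, -0.33230000734329224], [0.5900999903678894, -0.32919999957084656]]
[239  92  41  54] [ 0.5267 -0.1632] [0.0403 0.054 ] 70.1 minx corners [[0.4943999946117401, -0.1729000061750412], [0.545199990272522, -0.19130000472068787], [0.558899998664856, -0.1534000039100647], [0.5080999732017517, -0.13500000536441803]]
[315  94  39  55] [ 0.4986 -0.2355] [0.0398 0.0559] 69.5 minx corners [[0.46540001034736633, -0.2443999946117401], [0.517799973487854, -0.2639999985694885], [0.5317000150680542, -0.22660000622272491], [0.47940000891685486, -0.2071000039577484]]
[382 100  34  53] [ 0.4721 -0.3058] [0.0399 0.0558] 68.8 minx corners [[0.4388999938964844, -0.314300000667572], [0.4909000098705292, -0.3345000147819519], [0.505299985408783, -0.2971999943256378], [0.45329999923706055, -0.27709999680519104]]
```

View pics/w32.png

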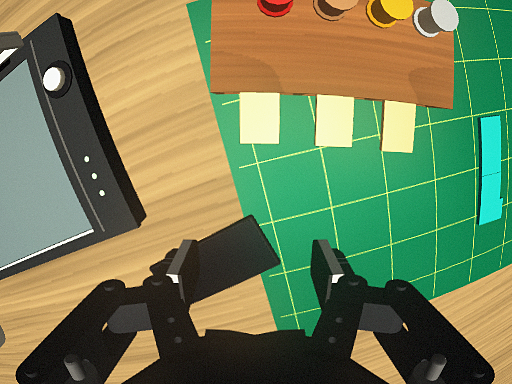

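Emit:
move_arm(increments="0.5 0 40 30 0 0 0.175;0.5 0 45 30 0 0 0.175;0.5 0 45 30 0 0 0.175;0.5 0 45 30 0 0 0.175;0.5 0 45 30 0 0 0.175;0.4 0 45 30 0 0 0.175;0.4 0 45 26 0 0 0.175;0.4 0 28 0 0 0 0.175")

```text
t: 92.0
eef_pos: [0.47, 0.2036, 0.3807]
tool_rot: [-0.0, 0.863, 0.505, 0.002]
contact_force: [0.5, -0.1, -0.5]
gripper_width: 0.405
```

Emit:
move_arm(increments="0.4 0 0 0 0 0 0.175;0.4 0 0 0 0 0 0.175;0.4 30 0 0 0 0 0.17;0.4 40 0 0 0 0 0;0.4 40 0 0 0 0 0;0.4 40 0 0 0 0 0;0.4 30 0 0 0 0 0;0.4 10 0 0 0 0 0")

```text
t: 93.0
eef_pos: [0.6608, 0.2, 0.377]
tool_rot: [-0.0, 0.708, 0.707, -0.001]
contact_force: [0.3, 0.5, -0.7]
gripper_width: 0.396
```

Run:
```python
from h import *
T,im,d=wsnap('w33')
o=bot.get_obs();print(o['eef_pos'],o['contact_force'],o['tool_rot'],o['gripper_width'])
im=im.astype(int).sum(2)
for v in (170,200,220): print(im[v,240:300].tolist())
```

```text
[0.6609616  0.20007481 0.37712177] [-0.5318367   0.00227414 -0.49562525] [-2.70920141e-04  7.07476465e-01  7.06736717e-01 -4.35922536e-04] 0.4023524369398227
[542, 559, 573, 381, 163, 178, 186, 178, 184, 201, 206, 201, 221, 207, 196, 173, 185, 192, 170, 180, 154, 170, 765, 749, 725, 728, 735, 748, 539, 689, 718, 719, 726, 727, 724, 721, 634, 313, 323, 333, 302, 439, 603, 259, 294, 301, 306, 319, 306, 306, 301, 296, 302, 297, 294, 301, 304, 292, 316, 409]
[512, 513, 522, 566, 199, 159, 170, 176, 166, 190, 198, 206, 211, 215, 189, 186, 179, 169, 188, 177, 161, 77, 765, 750, 731, 731, 731, 750, 557, 691, 722, 727, 729, 722, 718, 731, 546, 292, 320, 312, 277, 743, 310, 283, 303, 296, 298, 297, 312, 291, 288, 293, 304, 301, 297, 286, 299, 277, 379, 516]
[487, 493, 479, 528, 332, 163, 171, 171, 161, 170, 180, 197, 203, 176, 197, 177, 176, 175, 172, 156, 144, 60, 765, 752, 730, 728, 731, 743, 558, 702, 722, 725, 726, 719, 711, 727, 445, 298, 317, 316, 281, 749, 265, 296, 296, 298, 297, 306, 287, 299, 306, 300, 295, 291, 293, 290, 281, 360, 517, 485]
```

View pics/w33.png

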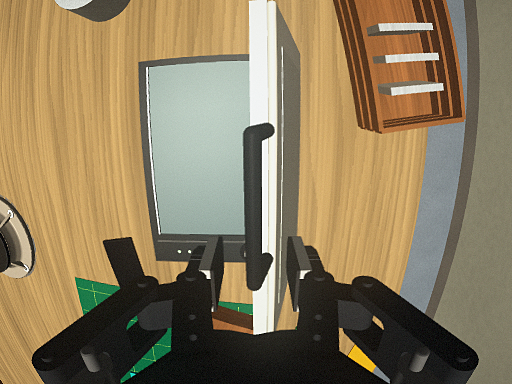

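Bar centre u≈253, so x aligned (≈0.660). Glass is clear. Grip and lower as before.

Emit:
move_arm(increments="0.4 -1 1 -10 0 0 0;0.4 0 0 -20 0 0 0;0.4 0 0 -20 0 0 0;0.4 0 0 -13 0 0 0;0.4 0 0 0 0 0 0;0.1 0 0 0 0 0 0;0 0 0 0 0 0 0;0 0 0 0 0 0 0", newtons=30)

```text
t: 94.05
eef_pos: [0.6589, 0.2019, 0.3164]
tool_rot: [0.0, 0.707, 0.707, 0.001]
contact_force: [-0.9, -0.9, 4.5]
gripper_width: 0.122
```

Emit:
move_arm(increments="0 0 0 0 0 0 0;0 0 0 0 0 0 0;0 0 0 0 0 0 0;0 -1.4 0 -0.3 0 0 0;0 -4.2 0 -0.9 0 0 0;0 -8.4 0 -2.1 0 0 0;0 -11.2 0 -3.2 0 0 0;0 -13.8 0 -4.6 0 0 0")

```text
t: 95.05
eef_pos: [0.62, 0.2015, 0.3047]
tool_rot: [0.001, 0.707, 0.707, 0.001]
contact_force: [0.5, 0.3, 0.8]
gripper_width: 0.124
```

Emit:
move_arm(increments="0 -16.2 0 -6.4 0 0 0;0 -15.8 0 -7.4 0 0 0;0 -15.3 0 -8.3 0 0 0;0 -14.8 0 -9.2 0 0 0;0 -14.2 0 -10.1 0 0 0;0 -13.6 0 -10.9 0 0 0;0 -12.9 0 -11.7 0 0 0;0 -12.2 0 -12.4 0 0 0")

```text
t: 96.05
eef_pos: [0.5045, 0.2008, 0.2271]
tool_rot: [0.001, 0.707, 0.707, -0.0]
contact_force: [3.8, -2.2, -2.8]
gripper_width: 0.126
```

Emit:
move_arm(increments="0 -11.4 0 -13.2 0 0 0;0 -10.6 0 -13.8 0 0 0;0 -9.7 0 -14.4 0 0 0;0 -8.9 0 -15 0 0 0;0 -7.9 0 -15.5 0 0 0;0 -7 0 -15.9 0 0 0;0 -6 0 -16.3 0 0 0;0 -5 0 -16.7 0 0 0")

```text
t: 97.05
eef_pos: [0.4381, 0.2004, 0.106]
tool_rot: [0.0, 0.707, 0.707, -0.0]
contact_force: [5.4, -6.3, -2.3]
gripper_width: 0.128
```

Emit:
move_arm(increments="0 -3.4 0 -14.1 0 0 0;0 -2.7 0 -14.2 0 0 0;0 -1.7 0 -11.5 0 0 0;0 -0.9 0 -8.6 0 0 0;0 -0.5 0 -5.8 0 0 0;0 -0.3 0 -4.3 0 0 0;0 -0.2 0 -4.3 0 0 0;0 -0.2 0 -4.3 0 0 0")

```text
t: 98.05
eef_pos: [0.4292, 0.2003, 0.0396]
tool_rot: [0.001, 0.708, 0.706, 0.0]
contact_force: [1.0, -6.5, 20.0]
gripper_width: 0.123
```

Emit:
move_arm(increments="0 0 0 -1.5 0 0 0;0 0 0 -1.5 0 0 0;0 0 0 0 0 0 0;0 0 0 0 0 0 0;0 0 0 0 0 0 0;0 0 0 0 0 0 0;0 0 0 0 0 0 0;0 0 0 0 0 0 0")

```text
t: 99.05
eef_pos: [0.4292, 0.2008, 0.0388]
tool_rot: [0.001, 0.708, 0.707, 0.0]
contact_force: [-2.6, -9.5, 29.3]
gripper_width: 0.124
```

Run:
```python
from h import *
T,im,d=wsnap('w34'); im,_=snap('side','s34')
a=cv2.imread('pics/s15.png')
cv2.imwrite('pics/cmp.png',np.vstack([cv2.resize(x[180:280,165:295],None,fx=5,fy=3) for x in (a,im[...,::-1])]))
o=bot.get_obs();print(o['eef_pos'],o['contact_force'])
```

```text
[0.42925615 0.20081103 0.03880665] [ -3.05864033 -10.26157266  28.92263057]
```

View pics/cmp.png

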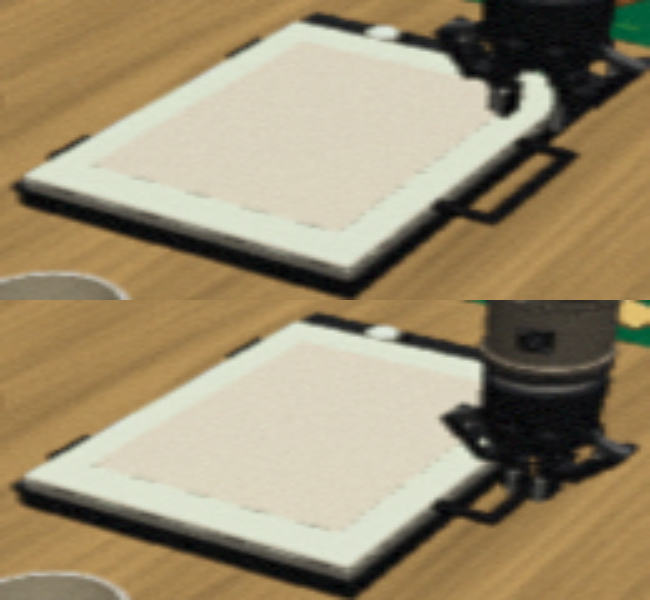

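View pics/w34.png

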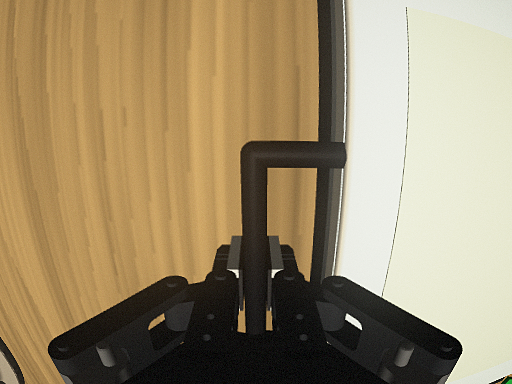

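Emit:
move_arm(increments="0 0 0 1.5 0 0 0;0 0 0 0 0 0 0;0.3 0 0 0 0 0 0;0.35 0 0 0 0 0 0;0.35 0 0 0 0 0 0;0.35 0 0 20 0 0 0;0.35 0 0 50 0 0 0;0.35 0 0 60 0 0 0")

```text
t: 100.15
eef_pos: [0.4271, 0.2015, 0.1689]
tool_rot: [-0.001, 0.707, 0.707, -0.001]
contact_force: [1.5, 0.5, 0.0]
gripper_width: 0.349
```

Emit:
move_arm(increments="0.35 0 -50 50 0 0 0;0.35 0 -50 50 0 0 0;0.35 0 -50 20 0 0 0;0.35 0 -50 0 0 0 0;0.35 0 0 0 0 0 0;0.35 0 0 0 0 0 0;0.35 0 0 0 0 0 0;0.35 0 0 0 0 0 0")

```text
t: 101.15
eef_pos: [0.4282, 0.0142, 0.2766]
tool_rot: [-0.0, 0.706, 0.708, -0.0]
contact_force: [-0.1, 0.3, -0.5]
gripper_width: 0.347
```

Run:
```python
from h import *
T,im,d=wsnap('w35'); im,_=snap('side','s35'); snap('top','t35')
a=cv2.imread('pics/side0.png')
cv2.imwrite('pics/cmp2.png',np.vstack([cv2.resize(x[180:280,165:295],None,fx=5,fy=3) for x in (a,im[...,::-1])]))
o=bot.get_obs();print(o['t'],o['eef_pos'],o['contact_force'])
```

```text
101.3 [0.42822005 0.01364428 0.2766657 ] [ 0.29204873  0.50502597 -0.14536988]
```

View pics/cmp2.png

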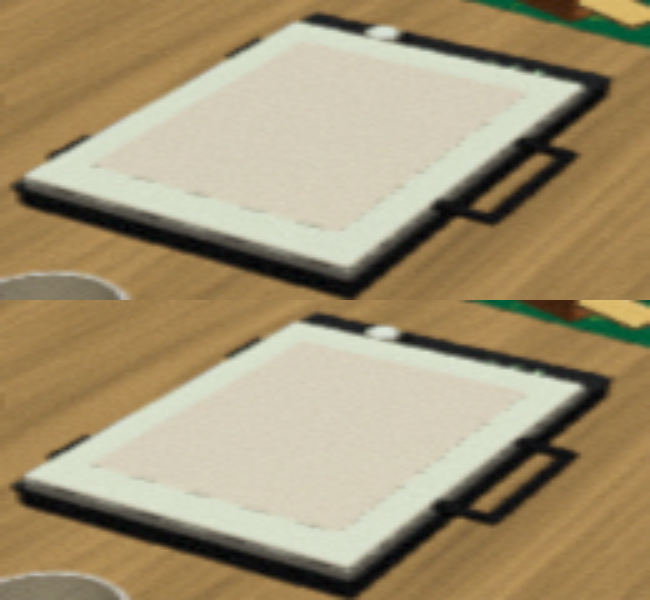

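View pics/t35.png

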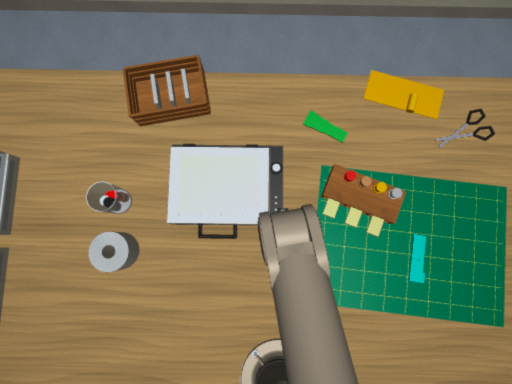

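View pics/s35.png

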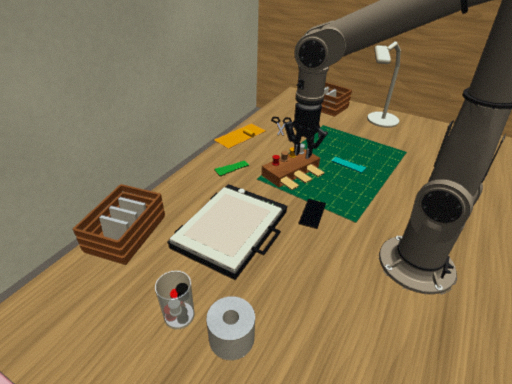

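Run:
```python
from h import *
for f in ('w2','w32'):
  T=np.load('pics/%s_T.npy'%f);d=np.load('pics/%s.npy'%f);H=T@np.array(cal('wrist')['hand_eye'])
  for (u,v) in ([(259,105),(259,135),(334,105),(334,138),(399,108),(399,145)] if f=='w32' else [(270,160),(298,160),(268,212),(295,212)]):
    o,r=wray(T,u,v); c=r@H[:3,2]; print(f,(o+r/c*np.median(d[v-2:v+3,u-2:u+3])).round(4))
```

```text
w2 [ 0.5126 -0.1581  0.0144]
w2 [ 0.5483 -0.1706  0.0144]
w2 [ 0.4859 -0.2272  0.0149]
w2 [ 0.522  -0.2404  0.0146]
w32 [ 0.54   -0.1673  0.0145]
w32 [ 0.5114 -0.157   0.0148]
w32 [ 0.5158 -0.2399  0.0148]
w32 [ 0.4833 -0.2293  0.0147]
w32 [ 0.4923 -0.3111  0.0143]
w32 [ 0.453  -0.3     0.0145]
```

All templates are flat at the same height as at the start, and the lid is shut.

```bash
python3 -c "
from station import bot
print(bot.hand_in())"
```

```text
the job is handed in; nothing more can be done
None
```

I carried out the whole scan job and handed it in at about 101 s of the 210 s allowed. No verdict was reported. I opened the lid to its stop and laid the dress, arm and leg templates side by side on the glass. I then shut the lid, pressed the scan button until it bottomed at about 32 N, and opened the lid again. I slid each template back into its own bay, wide end first, and shut the lid.

**Last checks:**
- **Templates:** all three lie flat, with their tops at 14 to 15 mm as at the start, and about 54 to 56 mm showing.
- **Scanner and bystanders:** the final side view of the scanner matches its starting view, and the jar, label roll and phone are where they were.
- **Arm:** it stands clear, with no contact force.

**What disagreed or could not be checked:**
- On the last closing, the hand stopped about 6 mm higher than on the first one. I took this as the handle bar sitting differently between the pads, since the pictures show the lid fully shut.
- The first template met the glass a little early, with about 31 N at the wrist, but it was not shifted.
- Pressing the lid shut over the templates briefly read 45 N at the wrist.
- I could not see the templates while the lid was shut for the scan. They lay in the same places when it opened again.

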